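Clip the rocker chute's pivot pin and send an offcut through it

TASK

Put the rocker chute back in use. Take the larger hairpin clip from the wooden rack and push its straight leg through the sloping cross hole near the free end of the chute's pivot pin until the clip is fully home, its sprung leg snapped round the shank, and let go of it. Then set the loose piece of pipe across the raised near end of the rocking tray and let go, so that its weight tips the tray and it rolls into the trough below; leave the smaller clip in the rack, and the tin and the loose pipe joint where they stand.

Things in the scene. Friction and masses are not known exactly. Their poses are not given: they have to be found in the camera images.
- clip_coil (a point): Centre of the coil of the larger steel hairpin clip, which starts standing in a rack slot, coil up. Coil: a disc 30 mm across, 12 mm thick along y, grasp it across those 12 mm. z points away from the legs. Straight leg: 6 mm wire at x = +8 mm, its tip 101 mm below the coil centre. Sprung leg on the -x side, down to 87 mm. Legs lie in the xz plane. Clip 80 g.
- clip_seat (a point): Point on the axis of the larger clip's straight leg that lies at the pin's centre when the clip is fully home: at x = +8, y = 0, z = -55 mm from the coil centre. Same axes as clip_coil.
- clip_arm (a joint): Angle of the larger clip's sprung leg in rad: about -0.06 free, -0.06 to 0.0 when it hugs the shank, up to about 0.1 while it is being forced over the shank (needs about 10 to 18 N of push along the leg over the last 25 mm, then it snaps in).
- small_coil (a point): Centre of the coil (22 mm across, 11 mm thick) of a smaller clip, for another pin, in the other slot of the rack; stays there. The rack is a fixed wooden block 44 x 108 mm, 70 mm high, its long side along the clips' x; 9 mm thick posts up to 98 mm high stand between and beside the coils, in line with them. Clips are drawn straight up.
- pin_hole (a point): Centre of the cross hole (9 mm bore, right through) in the fixed pivot pin: shank 24 mm across, level, hole 110 mm above the table, 27 mm from the pin's free end, 13 mm from a 40 mm washer and 61 mm from the cheek plate. y runs along the pin, pointing to the chute. z runs along the hole, out of its upper mouth, which faces up and to the robot, 26 to 44 degrees from vertical. The clip enters along -z, its coil axis along the pin, either way round.
- tray_seat (a point): Point on the tray's floor where the pipe is to be laid across, along y. z is the floor's normal, y is parallel to the pivot pin, -x points to the near, open end of the tray, 45 mm away, and to the trough. Floor 105 mm wide between 14 mm high sides. At rest the near end is tilted up 0.17 rad. A 6 mm high rib stands 18 mm behind this point, so the pipe cannot roll back. Turns with the tray.
- tray (a joint): Rocking tray angle in rad: 0 at rest (near end up), 0.47 tipped (near end down); it swings easily, under the pipe's weight, and returns by itself when empty.
- offcut_mid (a point): Centre of a loose white piece of pipe, 28 mm diameter, 85 mm long, about 80 g, lying on the table; y is its long axis. It rolls.
- trough (a point): Middle of the floor of the open trough that catches the pipe, fixed to the chute: inside 40 mm (x) by 116 mm (y), floor 55 mm above the table, outer wall 40 mm high. Axes: those of the chute.
- tin_mid (a point): Centre of a round tin 77 mm across and 77 mm high standing on the table; stays.
- joint_mid (a point): Centre of a loose cast pipe joint, 50 x 40 x 28 mm, on the table; stays.

How it is judged (in metres and radians):
On the way, in this order (a step that is already met when the one before it is completed fails the run):
1. the larger clip is fully home in the pin's cross hole, hugging the shank, and let go (distance between clip_seat and pin_hole below 0.006 m and angle between the z axis of clip_seat and the z axis of pin_hole, either way round below 0.17 rad and angle between the y axis of clip_seat and the y axis of pin_hole, either way round below 0.2 rad and value of joint clip_arm below 0.03 rad and contact force between the fingers and clip below 0.1 N), for 0.2 s.
2. the pipe lies on the tray, let go, and the tray has tipped under it (value of joint tray above 0.3 rad and contact force between offcut and tray above 0.02 N and contact force between the fingers and offcut below 0.05 N and contact force between the fingers and tray below 0.05 N), for 0.02 s.
At the end, for the whole second after the job is handed in: the clip's seat point within 6 mm of the hole's centre, clip square to the pin (leg within 0.17 rad of the hole, coil axis within 0.2 rad of the pin), its sprung leg closed (under 0.03 rad), and the pipe lies at rest on the trough's floor (distance between clip_seat and pin_hole below 0.006 m and angle between the z axis of clip_seat and the z axis of pin_hole, either way round below 0.17 rad and angle between the y axis of clip_seat and the y axis of pin_hole, either way round below 0.2 rad and value of joint clip_arm below 0.03 rad and x of offcut_mid in the frame of trough between -0.022 and 0.022 m and z of offcut_mid in the frame of trough between 0 and 0.03 m and y of offcut_mid in the frame of trough between -0.03 and 0.03 m and linear speed of each of offcut, clip below 0.05 m/s); the robot touches nothing.
It fails at once if the smaller clip is taken out or pushed over 30 mm (distance of small_coil from where it was at the start of the episode above 0.03 m).
It fails at once if the tin is moved over 30 mm (distance of tin_mid from where it was at the start of the episode above 0.03 m).
It fails at once if the loose pipe joint is moved over 30 mm (distance of joint_mid from where it was at the start of the episode above 0.03 m).
It also fails if it takes over 64 s, if anything falls off the work surface, if the arm or the gripper's body presses on something with over 40 N, if the wrist force passes 120 N, or if a joint passes its speed limit or range.

ROBOT

A 6-joint arm with a two-finger parallel gripper is mounted at the origin on a cart in front of the work surface, level with it; the furniture and walls round the work are solid. World frame = base frame: x ahead of the robot, y to its left, z up, the work surface at z = 0. Lengths are in mm, angles in rad, forces in N, time in s.
With the tool pointing down it reaches from about 350 to 850 mm from the base axis. Payload 8.1 kg.
Tool frame: the origin (TCP) lies midway between the tips of the shut fingers; the grasp point (between the pads) lies ctrl.grip_point_offset behind it (ctrl.grip_point_offset is the distance from the TCP to the grasp point, in mm); z points along the fingers, y is the direction in which the jaws open and shut (so a half turn about z gives the same grasp; the last joint's range is limited). The gripper opens to 85 mm and grips with 20 to 120 N. Pads are 22 mm wide; open, the fingers measure 114 mm over their backs; the gripper's body (76 mm by 85 mm) begins 54 mm behind the grasp point. The pads swing forward as they close: fully open they stand 13 mm farther back than shut.
Start: joints at [1.177, 0.13, 1.488, -0, 1.523, -0.085], TCP at [182.328, 571.631, 231.292] pointing down, gripper open.
Joint ranges: [-2.96, 2.96], [-0.89, 2.26], [0.02, 2.5], [-1.34, 4.48], [0, 2.73], [-2.66, 2.66]. Speed limits (rad/s): [2.39, 2.39, 2.79, 3.14, 3.14, 3.14].

INTERFACE

Orientations are given as a 3x3 rotation matrix whose columns are the frame's x, y, z axes.
In Python, from workcell import telemetry, grab_frame, order, ctrl gives the robot as it stands.
- The arm moves only by the tool arm_command, never from a script. Its arguments are lists of equal length, an entry for each row: "jaw": the opening, from -1 (shut) to 1 (fully open); "xyz": the shift along the world's x, y, z in mm, a list of three; "yaw": the turn about the world's z in degrees. In form: {"jaw": [jaw, ...], "xyz": [[x, y, z], ...], "yaw": [yaw, ...]}. A call has 1 to 8 rows; each row is the pose to reach, as a shift and turn from the pose commanded when the call began; what a row does not reach only later rows make up. A row lasts 1/12 s, in which the tool goes at most 41.7 mm and 7.16 degrees, less where a joint would pass 70% of its speed; a pose out of reach is approached as far as the arm can. A call with a gripper value outside its range is refused whole. The fingers move at their own pace and stop on an object; "grip_force" is the grip in N (left out, the last holds). Time passes only in rows, so rows that repeat a pose let the fingers close. It gives the time, the measured TCP pose, the force and the opening at its end, in the units of the state.
- telemetry.state(): the state, without advancing time (a new reading comes with each control period).
- grab_frame(name): name is "scene" or "top"; returns a dict with "frame" (400x640x3 uint8, red, green, blue), "fov_y" (degrees; the focal length in pixels is half the picture's height over the tangent of half this angle, whatever the lens; pixels are square), "cx", "cy" (the principal point, pixels), "pose" (4x4, takes a point from camera to world coordinates). Camera axes: x right, y up, looking along -z (the intrinsics and any distortion apply to the point x, -y, -z); pixel columns grow to the right and rows downward; lengths in mm; the calibration is good to about 2 mm. A picture is of the moment at which its call begins. There is no depth.
- order.job_done(): hands the job in, once; it reports no verdict.
The state is a dict: "time_s": time; "joint_positions": joint angles; "qd": joint speeds; "effort": joint torques, N m; "tcp_pos": TCP position; "ee_rot": TCP orientation; "contact_force": force on the tool from outside, world axes, zero at the start; "wrist_torque": the same for the moment, N m; "grip_width": finger opening in mm.
Only numpy, scipy, OpenCV 4.12 (cv2) and the standard library are available. Lean on these libraries where they do the work, as an engineer would, in place of code of your own. Each camera call takes 0.05 s, during which the arm holds its last target. There are 200 camera calls.

## Working session

There is one attempt and no reset: what is moved stays moved. The work goes in short steps, Python scripts to look and compute and a tool call to move; the robot and the scene stay as the last step left them, time stands still between calls to the robot, and variables do not carry over. Pictures are saved under pics/ and viewed, about 8 in all and at most 12, crops included, and the job is handed in when it is done.

Besides the shell and the picture viewer there is one more tool, called after "Emit:" as name(argument=value, ...) on one line, values as JSON. arm_command: Moves the arm, as the interface text tells. Its arguments: {"type":"object","properties":{"jaw":{"type":"array","items":{"type":"number"}},"xyz":{"type":"array","items":{"type":"array","items":{"type":"number"}}},"yaw":{"type":"array","items":{"type":"number"}},"grip_force":{"type":"number"}},"required":["jaw","xyz","yaw"]}

```bash
mkdir -p pics; ls; cat > h.py <<'E'
import numpy as np, cv2
from workcell import telemetry, grab_frame, order, ctrl
def snap(n,f):
    d=grab_frame(n); cv2.imwrite('pics/'+f,d['frame'][:,:,::-1]); 
    np.savez('pics/'+f+'.npz',**{k:np.array(v) for k,v in d.items()}); return d
def load(f): return dict(np.load('pics/'+f+'.npz',allow_pickle=True))
def ray(d,u,v):
    f=200/np.tan(np.radians(float(d['fov_y'])/2)); P=np.array(d['pose'])
    r=P[:3,:3]@np.array([(u-float(d['cx']))/f,-(v-float(d['cy']))/f,-1]); return P[:3,3],r/np.linalg.norm(r)
def onz(d,u,v,z):
    o,r=ray(d,u,v); return o+r*(z-o[2])/r[2]
def tri(d1,p1,d2,p2):
    o1,r1=ray(d1,*p1);o2,r2=ray(d2,*p2)
    A=np.c_[r1,-r2]; s=np.linalg.lstsq(A,o2-o1,rcond=None)[0]
    a=o1+r1*s[0];b=o2+r2*s[1]; return (a+b)/2,np.linalg.norm(a-b)
def proj(d,X):
    f=200/np.tan(np.radians(float(d['fov_y'])/2)); P=np.array(d['pose'])
    c=P[:3,:3].T@(np.array(X)-P[:3,3]); return float(d['cx'])-f*c[0]/c[2], float(d['cy'])+f*c[1]/c[2]
E
python3 - <<'E'
from h import *
np.set_printoptions(precision=3,suppress=True)
for n in('scene','top'):
    d=snap(n,n+'0.png'); print(d.keys(),d['fov_y'],d['cx'],d['cy'],d['pose'])
print(telemetry.state(), ctrl.grip_point_offset,[a for a in dir(ctrl) if a[0]!='_'])
E
```

```text
pics
dict_keys(['frame', 'fov_y', 'cx', 'cy', 'pose']) 56.82464452066511 311.1955443498058 205.2923127089721 [[   0.845    0.286   -0.452  131.612]
 [  -0.534    0.411   -0.739 -502.419]
 [  -0.025    0.866    0.5    539.545]
 [   0.       0.       0.       1.   ]]
dict_keys(['frame', 'fov_y', 'cx', 'cy', 'pose']) 53.55377260474843 317.7444820042616 196.54425470345853 [[ -0.018   0.989  -0.144 378.488]
 [ -1.     -0.015   0.022 124.011]
 [  0.019   0.144   0.989 966.158]
 [  0.      0.      0.      1.   ]]
{'time_s': 0.1, 'joint_positions': array([ 1.177,  0.131,  1.489,  0.   ,  1.523, -0.085]), 'qd': array([ 0.   , -0.004, -0.004, -0.   ,  0.001,  0.   ]), 'effort': array([  0.002, -57.095, -50.194,  -0.   ,   0.008,   0.   ]), 'tcp_pos': array([182.137, 571.157, 230.332]), 'ee_rot': array([[-0.953,  0.304, -0.001],
       [ 0.304,  0.953, -0.002],
       [ 0.   , -0.002, -1.   ]]), 'contact_force': array([-0.128,  0.163,  0.476]), 'wrist_torque': array([-0.039, -0.007, -0.009]), 'grip_width': 85.16572848039807} 18.700000000000003 ['Unreachable', 'grip_point_offset']
```

View pics/scene0.png

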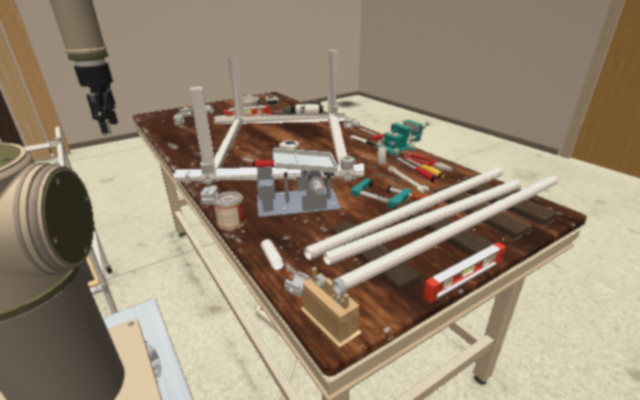

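View pics/top0.png

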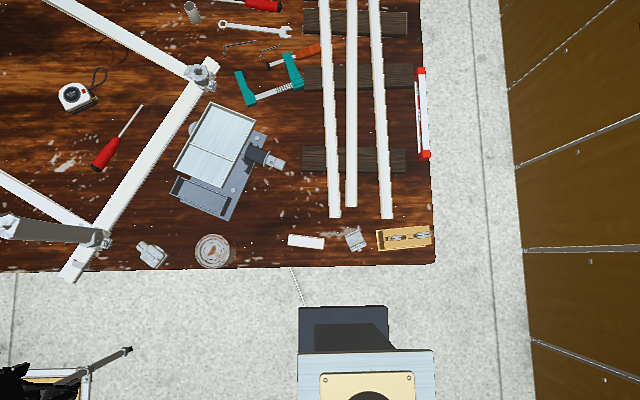

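The top view is crisp: rack at about (403,238), joint (355,239), pipe (306,242), tin (215,251), chute (220,160) with its pin pointing right at (270,158). The scene view is slightly blurred. Next I'll take enlarged crops.

```bash
python3 - <<'E'
from h import *
t=cv2.imread('pics/top0.png'); s=cv2.imread('pics/scene0.png')
a=cv2.resize(t[95:225,165:295],None,fx=4,fy=4,interpolation=3)
b=cv2.resize(t[220:256,370:436],None,fx=4,fy=4,interpolation=3)
A=np.zeros((520,800,3),np.uint8); A[:,:520]=a; A[:144,530:794]=b
cv2.imwrite('pics/c1.png',A)
a=cv2.resize(s[140:225,245:345],None,fx=5,fy=5,interpolation=3)
b=cv2.resize(s[265:350,290:370],None,fx=3.6,fy=3.6,interpolation=3)
A=np.zeros((425,800,3),np.uint8); A[:,:500]=a; A[:306,505:793]=b
cv2.imwrite('pics/c2.png',A)
E
```

```text
(no output)
```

View pics/c1.png

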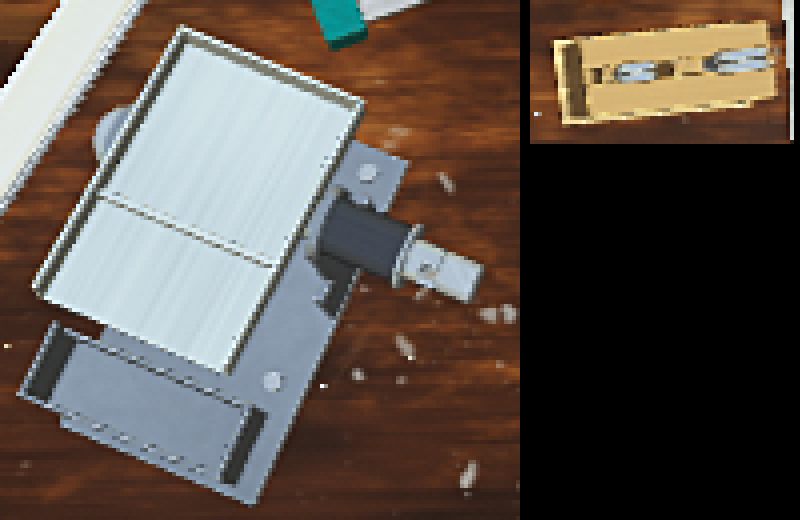

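View pics/c2.png

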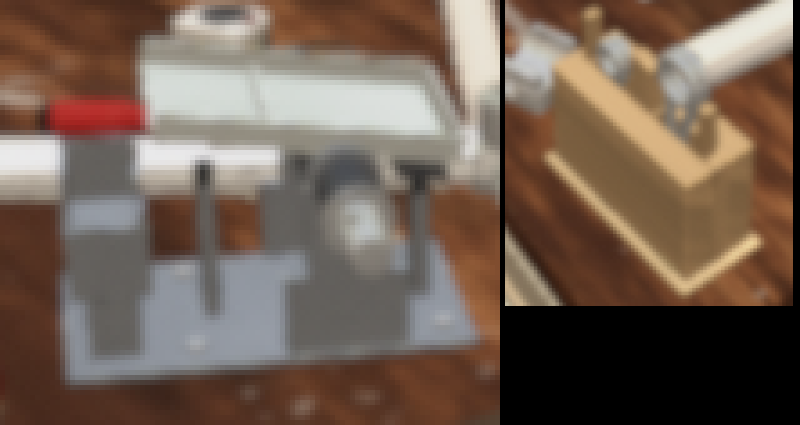

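Top crop: the hole is at about crop (428,267), i.e. top pixel (272,161.8). The washer is near (267.5,159) and the pin's free end near (284,165). The rack holds the small coil at (396.8,238) and the larger one at (421.3,235.5). The scene crop shows the same layout with the coils blurred.

```bash
python3 - <<'E'
from h import *
np.set_printoptions(precision=1,suppress=True)
s=load('scene0.png');t=load('top0.png')
print('big',tri(s,(338.6,297),t,(421.3,235.5)),'small',tri(s,(318.6,281.7),t,(396.8,238)))
for p in[(421.3,235.5),(396.8,238)]: print(onz(t,*p,95),onz(t,*p,110))
h=np.array([428,267])/4+[165,95]
e=np.array([477,281])/4+[165,95]; w=np.array([408,257])/4+[165,95]
print('hole',onz(t,*h,120),'end',onz(t,*e,110),'washer',onz(t,*w,110))
sc=lambda a,b:(a/5+245,b/5+140)
print('hole tri',tri(s,sc(355,218),t,h))
# chute base corners and tray
c=lambda a,b:(a/4+165,b/4+95)
for n,p,z in[('tray nl',(35,292),170),('tray nr',(228,372),170),('tray fl',(182,28),140),('tray fr',(365,103),140),('trough a',(55,325),95),('trough b',(265,410),95),('tro c',(20,395),95),('tro d',(255,500),60),('rib l',(100,195),160),('rib r',(275,265),160)]: print(n,onz(t,*c(*p),z))
# pipe
f=t['frame'].astype(int); m=np.zeros((400,640),np.uint8); m[225:260,280:335]=(f.min(2)[225:260,280:335]>150)*1
cs,_=cv2.findContours(m,0,1); k=max(cs,key=cv2.contourArea); r=cv2.minAreaRect(k); print(r,cv2.contourArea(k)); print('pipe',onz(t,*r[0],14)); b=cv2.boxPoints(r); print([onz(t,*q,14) for q in b])
print('tin',onz(t,215,250,77),'joint',onz(t,355,239,20))
for p in[(377,231),(431,226),(378,249),(431,246)]:print('rack',onz(t,*p,70))
# pin colors zoom rows
g=t['frame'][148:176,262:292].mean(2).astype(int)
print('     '+' '.join(f'{i:3d}' for i in range(262,292)))
for i,r in enumerate(g): print(148+i,' '.join(f'{x:3d}' for x in r))
E
```

```text
big (array([ 414.6, -123.8,   84.6]), np.float64(2.5271025977592685)) small (array([409.7, -69.3,  81.3]), np.float64(3.397274234155024))
[ 415.3 -121.5   95. ] [ 414.6 -117.3  110. ]
[410.7 -67.1  95. ] [410.2 -63.8 110. ]
hole [580.  203.8 120. ] end [574.1 177.8 110. ] washer [588.2 215.8 110. ]
hole tri (array([580.1, 203.9, 119.3]), np.float64(0.17394800586732426))
tray nl [557.7 398.9 170. ]
tray nr [515.  300.4 170. ]
tray fl [709.8 335.  140. ]
tray fr [666.4 235.8 140. ]
trough a [555.7 413.1  95. ]
trough b [506.2 296.2  95. ]
tro c [516.6 431.   95. ]
tro d [459.5 308.2  60. ]
rib l [611.2 370.5 160. ]
rib r [572.6 279.2 160. ]
((305.40771484375, 241.23846435546875), (35.84603500366211, 11.039091110229492), 7.125016689300537) 350.0
pipe [409.8 134.5  14. ]
[array([402.9, 178.6,  14. ]), array([428.9, 175.2,  14. ]), array([416.8,  90.3,  14. ]), array([390.9,  94.1,  14. ])]
tin [392.  334.1  77. ] joint [412.9  16.4  20. ]
rack [428.2 -28.3  70. ]
rack [ 437.4 -151.9   70. ]
rack [387.8 -29.   70. ]
rack [ 392.4 -149.2   70. ]
     262 263 264 265 266 267 268 269 270 271 
[... 2851 characters left out ...]
  53  64  86  60  43  38  34  36  69 116  73  65  68  57  50  55  55  49  46  47
171  55  52  50  50  48  48  49  49  48  49  51  55  64  51  47  46  45  43  43  47  44  48  50  45  48  62  65  47  84 145
172  53  52  49  49  50  48  49  47  46  46  47  48  50  50  49  52  53  54  49  47  61  54  66 107 137 153 151  91 114 165
173  54  54  50  50  52  53  53  50  50  51  53  54  55  55  58  58  59  57  52  47  53  50  76 130 155 158 155  83  73 142
174  56  53  52  50  52  56  55  54  54  55  59  60  57  55  59  62  62  58  53  49  49  45  53  83 128 150 147  76  67 142
175  52  50  50  52  52  54  52  55  58  59  61  77  62  53  56  57  59  59  58  58  52  48  46  50  71  99 113  72  62 104
```

Emit:
arm_command(jaw=[1,1,1,1,1,1,0.3,0.3], xyz=[[20,-40,0],[38,-76,0],[56,-112,0],[74,-148,0],[92,-184,0],[110,-220,0],[128,-256,0],[146,-292,0]], yaw=[-7,-14,-21,-28,-35,-42,-49,-56], grip_force=60)

```text
time_s: 0.77
tcp_pos: [328.5, 277.8, 231.0]
ee_rot: [[-0.275, 0.961, -0.0], [0.961, 0.275, -0.0], [-0.0, -0.0, -1.0]]
contact_force: [0.5, -0.2, 0.1]
grip_width: 64.0
```

Emit:
arm_command(jaw=[0.3,0.3,0.3,0.3,0.3,0.3,0.3,0.3], xyz=[[8,-38,-5],[16,-76,-10],[24,-114,-15],[32,-152,-20],[40,-190,-25],[48,-228,-30],[56,-266,-35],[64,-304,-40]], yaw=[-4,-8,-11.4,-11.4,-11.4,-11.4,-11.4,-11.4])

```text
time_s: 1.43
tcp_pos: [392.1, -26.3, 191.0]
ee_rot: [[-0.085, 0.996, 0.0], [0.996, 0.085, 0.0], [-0.0, 0.0, -1.0]]
contact_force: [0.4, 1.3, -0.0]
grip_width: 55.3
```

Emit:
arm_command(jaw=[0.3,0.3,0.3,0.3,0.3,0.3,0.3,0.3], xyz=[[8,-33,-20],[16,-66,-40],[23.4,-97.7,-40],[23.4,-97.7,-65],[23.4,-97.7,-85],[23.4,-97.7,-100],[23.4,-97.7,-112],[23.4,-97.7,-112]], yaw=[0,0,0,0,0,0,0,0])

```text
time_s: 2.1
tcp_pos: [413.3, -121.2, 76.1]
ee_rot: [[-0.085, 0.996, -0.005], [0.996, 0.085, 0.002], [0.003, -0.005, -1.0]]
contact_force: [-1.1, -0.0, 0.3]
grip_width: 55.3
```

```bash
python3 - <<'E'
from h import *
s=snap('scene','s1.png')['frame'];t=snap('top','t1.png')['frame']
A=np.zeros((480,800,3),np.uint8)
a=cv2.resize(t[205:265,370:445],None,fx=5,fy=5,interpolation=3);b=cv2.resize(s[240:330,290:375],None,fx=4.9,fy=4.9,interpolation=3)
A[:a.shape[0],:375]=a; A[:b.shape[0],380:380+b.shape[1]]=b
cv2.imwrite('pics/c3.png',A[:,:,::-1]); print(telemetry.state()['contact_force'])
E
```

```text
[0.19484294 0.1128304  1.7151416 ]
```

View pics/c3.png

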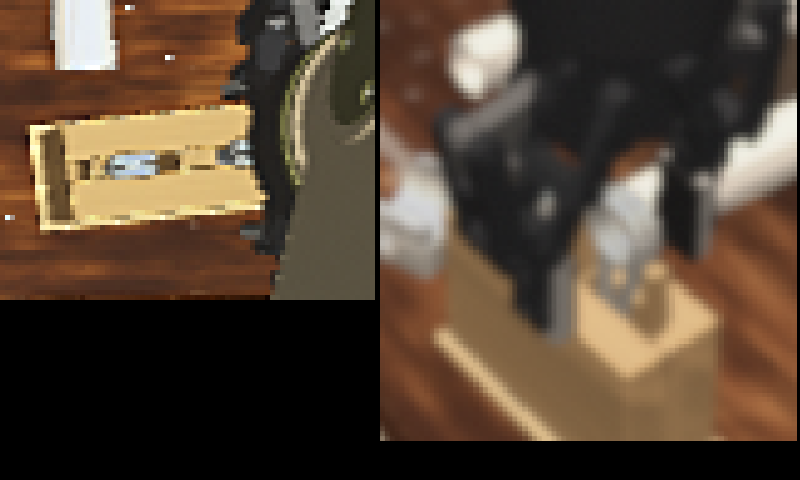

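The scene crop shows the disc-shaped coil at scene pixel (340,285). My earlier (338.6,297) was its legs, so the coil stands higher than I took it to be.

```bash
python3 - <<'E'
from h import *
np.set_printoptions(precision=1,suppress=True)
s=load('scene0.png');t=load('top0.png')
for p in[(339,285),(339.5,285)]:print('big',tri(s,p,t,(421.3,235.5)))
for z in (100,110): print(onz(t,421.3,235.5,z),onz(s,339.3,285,z),proj(s,onz(t,421.3,235.5,z)))
f=load('scene0.png')['frame'];
g=f[272:300,326:352].mean(2).astype(int); print('    ',*range(326,352))
for i,r in enumerate(g):print(272+i,*r)
f=load('top0.png')['frame'];print()
g=f[226:246,390:434]; g=g.max(2).astype(int)-g.min(2); print('    ',*range(390,434))
for i,r in enumerate(g):print(226+i,*r)
E
```

```text
big (array([ 415.8, -118.8,  106.8]), np.float64(2.3438349640082725))
big (array([ 416.2, -119. ,  106.7]), np.float64(3.1753123916890758))
[ 415.1 -120.1  100. ] [ 421.8 -113.5  100. ] (np.float64(338.37474356101427), np.float64(288.7456712057955))
[ 414.6 -117.3  110. ] [ 415.2 -122.3  110. ] (np.float64(337.26464739839156), np.float64(283.4450739149829))
     326 327 328 329 330 331 332 333 334 335 336 337 338 339 340 341 342 343 344 345 346 347 348 349 350 351
272 59 61 59 59 61 64 66 71 76 81 84 85 83 79 73 69 66 66 68 77 92 115 138 154 175 195
273 55 57 58 57 58 59 62 66 71 77 82 86 88 84 79 74 73 82 96 118 145 171 191 204 212 218
274 53 55 56 56 57 57 59 61 65 69 77 82 88 88 88 91 103 123 148 172 196 211 218 222 224 225
275 57 54 55 56 58 59 60 59 61 64 70 80 87 97 110 128 151 176 198 213 221 224 226 227 228 229
276 79 65 62 60 60 59 61 60 60 66 76 89 102 121 149 175 197 213 221 226 226 228 228 229 229 229
277 115 98 89 77 68 63 63 66 73 84 103 120 135 155 182 205 217 224 227 228 229 229 229 229 229 228
278 149 138 129 113 91 73 72 81 97 116 138 155 166 176 191 205 215 223 227
[... 4490 characters left out ...]
94 79 79
241 92 96 101 103 103 103 104 105 104 102 99 96 96 95 94 95 95 95 95 94 94 95 94 95 95 95 94 93 94 93 94 94 96 94 94 94 94 92 92 92 94 72 71 83
242 94 96 97 97 97 96 97 96 96 95 95 94 95 96 95 94 94 94 96 95 95 95 94 94 95 95 94 92 95 94 94 93 93 92 92 93 93 91 91 91 93 103 74 64
243 94 95 94 95 94 95 95 95 95 95 96 96 95 94 94 94 95 94 94 95 93 92 94 95 95 94 95 93 92 92 93 93 93 93 93 92 93 93 94 95 96 96 67 57
244 95 94 94 93 94 93 95 95 94 94 94 94 94 95 95 94 94 94 93 94 93 94 94 93 94 96 94 94 94 95 96 96 95 95 98 85 95 105 104 98 81 42 49 63
245 94 92 93 93 95 92 93 94 95 95 94 95 95 96 97 95 94 95 96 94 94 95 96 96 97 80 84 98 106 99 92 90 58 58 80 87 66 52 48 47 55 61 66 70
```

```bash
python3 - <<'E'
from h import *
np.set_printoptions(precision=1,suppress=True)
t=load('top0.png'); print(onz(t,422,234.9,107)); s=telemetry.state(); print(s['tcp_pos'],s['contact_force'],s['time_s'])
E
```

```text
[ 416.  -119.7  107. ]
[ 415.2 -121.8   78.9] [0.2 0.1 1.7] 2.2
```

Emit:
arm_command(jaw=[0.3,0.3,0.3,-1,-1,-1,-1,-1], xyz=[[0.7,2,8],[0.7,2,8],[0.7,2,8],[0.7,2,8],[0.7,2,8],[0.7,2,8],[0.7,2,8],[0.7,2,8]], yaw=[0,0,0,0,0,0,0,0], grip_force=40)

```text
time_s: 2.87
tcp_pos: [416.4, -120.0, 87.3]
ee_rot: [[-0.086, 0.996, -0.0], [0.996, 0.086, 0.0], [0.0, -0.0, -1.0]]
contact_force: [-0.9, -0.2, 1.0]
grip_width: 11.6
```

Emit:
arm_command(jaw=[-1,-1,-1,-1,-1,-1,-1,-1], xyz=[[0,0,15],[0,0,40],[0,0,70],[0,0,105],[0,0,140],[0,0,170],[0,0,180],[0,0,180]], yaw=[0,0,0,0,0,0,0,0])

```text
time_s: 3.53
tcp_pos: [418.0, -120.7, 270.6]
ee_rot: [[-0.086, 0.996, 0.005], [0.996, 0.086, -0.002], [-0.003, 0.005, -1.0]]
contact_force: [0.2, 0.1, -0.7]
grip_width: 11.8
```

```bash
python3 - <<'E'
from h import *
s=snap('scene','s2.png');print(proj(s,[416.4,-120,286]),proj(s,[416.4,-120,180]))
cv2.imwrite('pics/c4.png',cv2.resize(s['frame'][170:300,280:400],None,fx=4,fy=4,interpolation=3)[:,:,::-1]); print(telemetry.state()['grip_width'])
E
```

```text
(np.float64(340.58558065676436), np.float64(192.13729949019347)) (np.float64(339.6071159883618), np.float64(250.71446119751997))
11.279452290896224
```

View pics/c4.png

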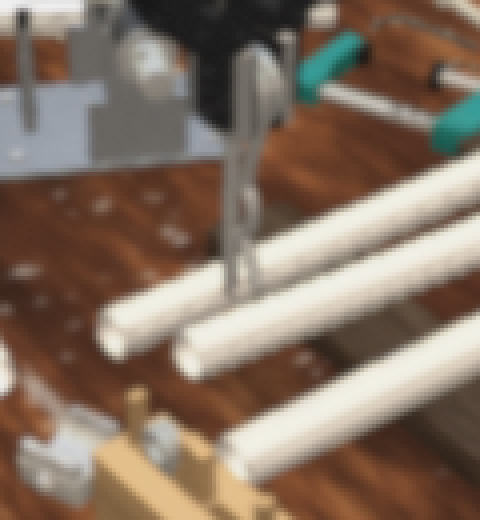

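Clip held: coil at crop (260,85), straight leg on the left (+y side) with its tip at about crop (232,300), sprung leg on the right. A +61.6° yaw brings the straight leg to the chute's near side. Next is the pin geometry.

```bash
python3 - <<'E'
from h import *
np.set_printoptions(precision=1,suppress=True)
t=load('top0.png');s=load('scene0.png')
a=np.radians(66.4); p=-np.array([np.cos(a),np.sin(a),0]); n=np.array([-np.sin(a),np.cos(a),0]);n=n if n[0]<0 else -n
print(p,n)
c1=onz(t,271.2,160.6,110); c2=onz(t,280,164.3,110); d=c2-c1; print('axis',c1,c2,np.degrees(np.arctan2(d[1],d[0])))
for phi in (28,33,38):
    H=onz(t,271.6,162.4,110+12*np.cos(np.radians(phi))); r=H-c1; print(phi,H,'along',r@p,'n off',r@n,12*np.sin(np.radians(phi)))
    # predicted scene pixel of mouth for phi
    C=c1+p*(r@p); print(' centre',C,'scene mouth',proj(s,C+12*(n*np.sin(np.radians(phi))+[0,0,np.cos(np.radians(phi))])), 'top', proj(t,C+12*(n*np.sin(np.radians(phi))+[0,0,np.cos(np.radians(phi))])))
# washer: 13mm from hole ; free end 27mm
print('pin end proj', [ (onz(t,u,v,110)-c1)@p for u,v in [(283.2,165.6)]])
g=s['frame'][172:200,304:330].mean(2).astype(int); print('    ',*range(304,330))
for i,r in enumerate(g):print(172+i,*r)
E
```

```text
[-0.4 -0.9 -0. ] [-0.9  0.4  0. ]
axis [585.  206.5 110. ] [576.4 187.2 110. ] -114.00444469977322
28 [578.4 204.7 120.6] along 4.36460673954944 n off 5.278577997842571 5.63365875343069
 centre [583.2 202.5 110. ] scene mouth (np.float64(315.18110498157967), np.float64(183.22691708216632)) top (np.float64(271.53481377709676), np.float64(162.54676365442035))
33 [578.5 204.7 120.1] along 4.267878495062144 n off 5.183754717455752 6.5356684201803255
 centre [583.3 202.6 110. ] scene mouth (np.float64(314.8266960727982), np.float64(183.43051397149526)) top (np.float64(271.351929364362), np.float64(162.95851913823338))
38 [578.7 204.8 119.5] along 4.157206314250243 n off 5.075262112345698 7.3879377039079
 centre [583.3 202.7 110. ] scene mouth (np.float64(314.49164913206226), np.float64(183.65692422166182)) top (np.float64(271.1758718938306), np.float64(163.35490408910758))
pin end proj [np.float64(28.84370400640479)]
     304 305 306 307 308 309 310 311 312 313 314 315 316 317 318 319 320 321 322 323 324 325 326 327 328 329
172 71 66 80 98 105 100 92 86 83 81 81 80 81 82 89 102 127 148 14
[... 1856 characters left out ...]
95 95 95 96 96 102 111 119 121 122 122 121 119 121 129 138 136 118 96 92 98
193 146 137 119 103 96 94 95 95 95 95 97 103 112 117 118 118 117 116 116 123 131 130 115 95 92 98
194 144 137 120 104 97 95 95 95 95 94 94 98 105 110 112 112 111 107 105 107 111 109 99 90 91 98
195 135 127 114 101 95 95 95 95 94 95 95 95 98 101 103 104 103 100 97 96 97 95 90 86 90 96
196 112 109 102 97 95 95 95 95 94 94 94 94 95 96 97 98 97 96 95 94 95 93 90 87 91 98
197 97 98 96 95 95 95 95 94 94 94 94 95 95 96 95 94 95 95 95 95 95 94 93 93 96 102
198 95 96 96 95 96 95 95 95 95 95 95 94 94 95 94 94 94 96 96 96 96 97 100 104 108 113
199 95 95 96 95 96 95 95 94 95 95 95 94 95 95 94 94 96 96 96 96 96 99 109 120 128 132
```

Emit:
arm_command(jaw=[-1,-1,-1,-1,-1,-1,-1,-1], xyz=[[15,20,0],[37,54,0],[59,88,0],[81,122,0],[103,156,0],[125,190,0],[147,224,0],[169,258,0]], yaw=[6,13,20,27,34,41,48,55])

```text
time_s: 4.25
tcp_pos: [584.9, 139.7, 263.5]
ee_rot: [[-0.868, 0.496, -0.005], [0.496, 0.868, -0.001], [0.004, -0.003, -1.0]]
contact_force: [1.0, -1.6, -0.0]
grip_width: 11.5
```

Emit:
arm_command(jaw=[-1,-1,-1,-1], xyz=[[20,30,0],[25,38,0],[25,38,0],[25,38,0]], yaw=[4,6.6,6.6,6.6])

```text
time_s: 4.58
tcp_pos: [609.2, 176.0, 263.8]
ee_rot: [[-0.917, 0.399, -0.005], [0.399, 0.917, -0.001], [0.004, -0.003, -1.0]]
contact_force: [-0.1, -0.3, -0.9]
grip_width: 11.6
```

Emit:
arm_command(jaw=[-1,-1,-1,-1,-1], xyz=[[0,0,-30],[0,0,-65],[0,0,-95],[0,0,-102],[0,0,-102]], yaw=[0,0,0,0,0])

```text
time_s: 5.0
tcp_pos: [607.4, 174.1, 161.2]
ee_rot: [[-0.916, 0.401, -0.007], [0.401, 0.916, -0.002], [0.006, -0.005, -1.0]]
contact_force: [-0.7, 0.8, -0.6]
grip_width: 11.5
```

Emit:
arm_command(jaw=[-1,-1,-1,-1,-1,-1,-1,-1], xyz=[[-6.4,2.8,0],[-12.8,5.6,0],[-19.2,8.4,0],[-25.6,11.2,0],[-32,14,0],[-38.4,16.8,0],[-44.8,19.6,0],[-50.4,22,0]], yaw=[0,0,0,0,0,0,0,0], grip_force=25)

```text
time_s: 5.67
tcp_pos: [561.8, 198.1, 168.5]
ee_rot: [[-0.917, 0.399, 0.007], [0.399, 0.917, 0.0], [-0.006, 0.003, -1.0]]
contact_force: [6.1, -2.6, -1.4]
grip_width: 11.3
```

```bash
python3 - <<'E'
from h import *
np.set_printoptions(precision=2,suppress=True)
s=snap('scene','s3.png');t=snap('top','t3.png');st=telemetry.state();print(st['tcp_pos'],st['contact_force'],st['grip_width'],st['time_s'])
a=cv2.resize(s['frame'][125:225,270:350],None,fx=5,fy=5,interpolation=3);b=cv2.resize(t['frame'][125:205,235:315],None,fx=4.9,fy=4.9,interpolation=3)
A=np.zeros((500,800,3),np.uint8);A[:,:400]=a;A[:392,405:797]=b
cv2.imwrite('pics/c5.png',A[:,:,::-1])
E
```

```text
[561.32 198.68 168.92] [ 1.54 -0.89  3.58] 11.300379559890887 5.7667
```

View pics/c5.png

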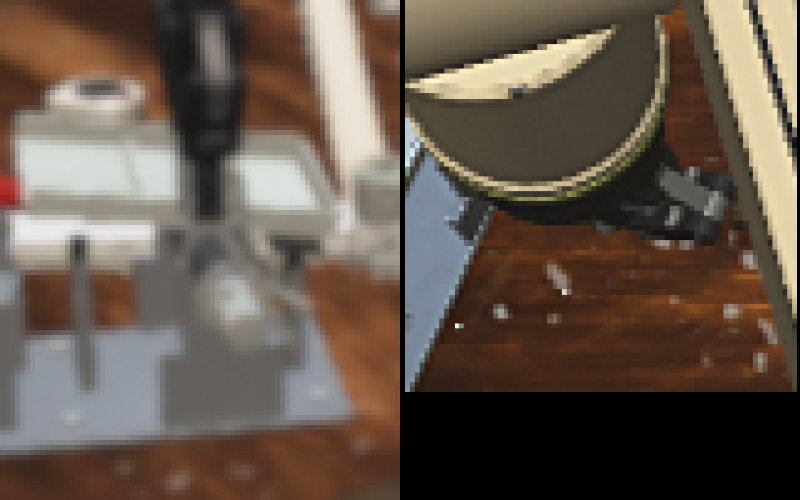

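The scene crop shows the clip tilted, with its leg running right and down behind the pin to about crop (310,305). The arm hides it in the top view. I'll lift it clear and measure the tilt.

Emit:
arm_command(jaw=[-1,-1,-1,-1,-1], xyz=[[0,0,20],[0,0,45],[0,0,60],[0,0,60],[0,0,60]], yaw=[0,0,0,0,0], grip_force=40)

```text
time_s: 6.18
tcp_pos: [560.8, 198.5, 227.6]
ee_rot: [[-0.917, 0.398, 0.004], [0.398, 0.917, 0.001], [-0.003, 0.003, -1.0]]
contact_force: [-0.2, -1.3, -1.2]
grip_width: 11.6
```

```bash
python3 - <<'E'
from h import *
np.set_printoptions(precision=2,suppress=True)
s=snap('scene','s4.png');t=snap('top','t4.png');st=telemetry.state();print(st['tcp_pos'],st['contact_force'],st['grip_width'],st['time_s']);print(st['ee_rot'])
a=cv2.resize(s['frame'][120:200,270:350],None,fx=7,fy=7,interpolation=3)
cv2.imwrite('pics/c6.png',a[:,:,::-1])
E
```

```text
[559.48 198.02 224.62] [-0.9  -0.33 -1.15] 11.59994415481294 6.2833
[[-0.92  0.4  -0.  ]
 [ 0.4   0.92 -0.  ]
 [ 0.   -0.   -1.  ]]
```

View pics/c6.png

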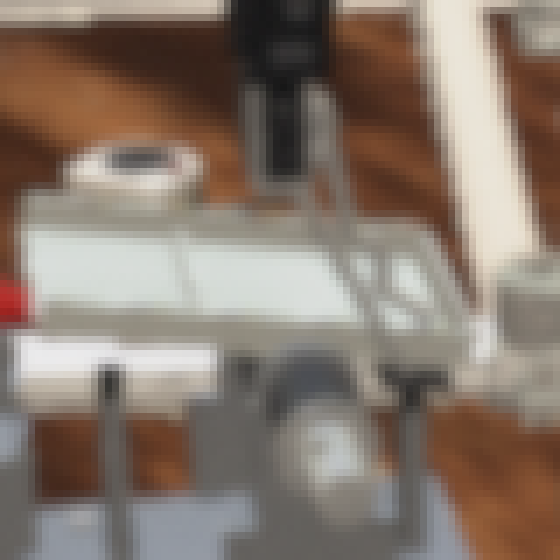

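The tilted clip is visible. Its straight leg runs from crop (320,200) to its tip near (372,345), and the sprung leg lies to the right, ending near (425,315).

```bash
cat >> h.py <<'E'
a_=np.radians(66.4); p=-np.array([np.cos(a_),np.sin(a_),0]); n=np.array([-np.sin(a_),np.cos(a_),0])
def onplane(d,u,v,O):
    o,r=ray(d,u,v); X=o+r*(((O-o)@p)/(r@p)); return X, (X-O)@n, X[2]-O[2]
E
python3 - <<'E'
from h import *
np.set_printoptions(precision=2,suppress=True)
s=load('s4.png'); O=np.array([559.5,198.0,243.5])
pts=[onplane(s,x/7+270,y/7+120,O)[1:] for x,y in [(320,200),(335,245),(350,290),(372,345),(380,370)]]
print(np.array(pts)); pts=np.array(pts)
for i,j in((0,2),(0,3),(2,3),(0,4)):
    d=pts[j]-pts[i]; print('tilt',np.degrees(np.arctan2(-d[0],-d[1])), 'perp off',pts[i]@[np.cos(th:=np.arctan2(-d[0],-d[1])),-np.sin(th)], 'len', -(pts[j]@[np.sin(th),np.cos(th)]))
# predicted tip for tilts
for th in (28,30,33,36,38):
    T=np.radians(th); q=O+n*(8*np.cos(T)-101*np.sin(T))+np.array([0,0,-8*np.sin(T)-101*np.cos(T)])
    q0=O+n*(8*np.cos(T)-40*np.sin(T))+np.array([0,0,-8*np.sin(T)-40*np.cos(T)])
    f=lambda q:tuple(((np.array(proj(s,q))-[270,120])*7).round())
    print(th,f(q0),f(q))
g=s['frame'][145:178,308:336].mean(2).astype(int); print('    ',*range(308,336))
for i,r in enumerate(g):print(145+i,*r)
E
```

```text
[[-15.3  -24.89]
 [-20.16 -41.57]
 [-25.12 -58.6 ]
 [-32.63 -80.02]
 [-35.39 -89.87]]
tilt 16.247617439278837 perp off -7.724936254037397 len 63.28981005631986
tilt 17.449633099890264 perp off -7.132092684347549 len 86.11672949119844
tilt 19.309736185821116 perp off -4.333052573287331 len 86.30285336948889
tilt 17.18140763663047 perp off -7.26466490017184 len 96.31019274158868
28 (np.float64(310.0), np.float64(240.0)) (np.float64(394.0), np.float64(377.0))
30 (np.float64(314.0), np.float64(239.0)) (np.float64(403.0), np.float64(372.0))
33 (np.float64(320.0), np.float64(236.0)) (np.float64(416.0), np.float64(365.0))
36 (np.float64(326.0), np.float64(233.0)) (np.float64(429.0), np.float64(357.0))
38 (np.float64(329.0), np.float64(231.0)) (np.float64(437.0), np.float64(351.0))
     308 309 310 311 312 313 314 315 316 317 318 319 320 321 322 323 324 325 326 327 328 329 330 331 332 333 334 335
145 77 67 67 71 78 86 92 90 94 104 106 93 76 64 59 56 55 55 58 62 69 75 80 81 81 97 136 183
146 95 92 93 97 101 104 100 89 89 102 108 100 82 68 63 59 55 53 54 56 60 66 71 75 78 94 133 181
147 99 97 
[... 2677 characters left out ...]
171 117 116 108 100 93 90 89 90 92 96 103 115 135 151 146 128 114 108 111 118 123 125 125 127 128 132 139 146
172 106 101 93 87 83 82 82 81 82 83 90 103 129 149 147 120 93 83 89 102 106 102 103 105 108 118 138 155
173 98 91 85 81 80 79 79 78 78 78 80 91 113 142 150 129 92 67 70 80 82 76 72 75 79 97 131 162
174 90 81 78 78 78 80 79 79 79 77 77 82 104 138 159 146 110 77 66 63 60 57 58 64 66 83 123 157
175 82 74 74 77 79 80 81 82 83 82 79 81 96 127 149 146 125 104 83 62 50 53 69 84 87 90 114 140
176 76 69 72 77 83 87 91 96 99 98 93 88 94 116 135 139 133 121 99 68 46 53 77 102 111 108 113 123
177 74 65 71 80 93 106 114 116 115 114 109 105 104 111 119 120 118 112 95 66 50 57 75 99 114 115 108 104
```

```bash
python3 - <<'E'
from h import *
s=load('s4.png'); d=np.abs(s['frame'].astype(int)-load('scene0.png')['frame'].astype(int)).max(2)
print('    ',*range(308,338))
for i,r in enumerate(d[138:180,308:338]):print(138+i,*[f'{x:3d}' for x in r])
D=np.clip(d*3,0,255).astype(np.uint8)[120:195,285:345]
D=cv2.resize(D,None,fx=8,fy=8,interpolation=3); D=cv2.cvtColor(D,8)
O=np.array([559.5,198.0,243.5])
for th,c in((20,(255,0,0)),(33,(0,0,255))):
    T=np.radians(th); P=lambda x,z:tuple(int(v) for v in (np.array(proj(s,O+n*(x*np.cos(T)+z*np.sin(T))+np.array([0,0,-x*np.sin(T)+z*np.cos(T)])))-[285,120])*8)
    cv2.line(D,P(8,0),P(8,-101),c,1)
    cv2.polylines(D,[np.array([P(15*np.cos(k),15*np.sin(k)) for k in np.arange(0,6.3,.3)])],True,c,1)
cv2.imwrite('pics/c7.png',D)
E
```

```text
308 309 310 311 312 313 314 315 316 317 318 319 320 321 322 323 324 325 326 327 328 329 330 331 332 333 334 335 336 337
138  18  31  34  35  27  35  57  70  69  58  33  10   2   1   1   1   1   2   2   2   1   1   1   1   3   1   2   3   1   1
139  23  39  43  41  31  36  59  73  74  60  34   9   2   1   0   1   1   2   1   2   0   0   1   0   1   1   1   2   1   3
140  32  46  50  46  33  36  64  79  78  63  36  11   4   0   1   1   1   1   0   1   1   1   0   0   2   1   2   2   1   2
141  37  55  54  51  41  34  64  78  78  65  42  17   3   2   2   1   1   1   0   1   1   2   1   1   2   0   1   1   1   3
142  44  60  59  57  50  29  56  67  69  63  48  23   5   2   1   1   1   1   1   1   1   1   1   2   0   1   2   3   2   2
143  51  65  64  63  54  32  44  52  53  60  51  27   7   1   1   1   1   1   2   1   1   0   1   1   0   2   2   2   1   1
144  55  67  62  55  45  28  38  38  44  56  53  31  10   3   1   1   1   2   1   2   2   2   2   1   1   2   2   2   2   1
145  46  50  44  34  34  40  41  32  36  51  55  38  16   1   2   1   1   2   1   1   1   1   1   1   1   3   2 
[... 3527 characters left out ...]
   1   1   2   2   2   1   2   0   5   8  10   5   2   1   1   1   2   1   1   2
175   2   2   1   1   1   1   1   0   1   0   0   1   1   2   1   1   1   2   1   2   2   1   2   2   1   1   1   1   2   2
176   2   1   1   2   2   1   1   2   1   2   1   2   1   1   2   1   2   1   0   2   0   1   2   1   2   2   1   2   1   2
177   1   1   1   1   1   1   1   1   1   1   0   2   2   1   1   1   1   2   1   2   1   1   1   2   2   2   1   2   2   2
178   2   1   1   1   2   2   2   1   2   2   1   2   1   1   1   1   0   0   1   1   1   1   1   1   0   1   2   2   2   1
179   1   1   1   2   2   1   2   1   1   2   2   2   2   1   1   1   2   1   1   1   2   0   0   1   1   2   2   2   0   1
```

View pics/c7.png

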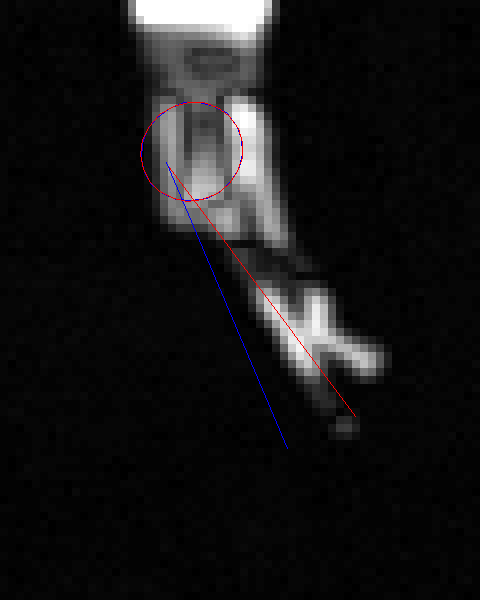

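The difference image (pale clip on black) shows the straight leg nearly parallel to the red 33° prediction. Its tip is at about (345,430), i.e. scene pixel (328,173.8), and the sprung leg's tip is near (370,360).

```bash
python3 - <<'E'
from h import *
np.set_printoptions(precision=2,suppress=True)
s=load('s4.png'); d=np.abs(s['frame'].astype(int)-load('scene0.png')['frame'].astype(int)).max(2).astype(float)
O=np.array([559.5,198.0,243.5]); P=[]
x0=318.;
for v in range(156,174):
    c=318+ (v-156.5)*0.575; u=np.arange(int(round(c))-2,int(round(c))+3); 
    if 161<=v<=163: u=u[:-1]
    w=d[v,u]; 
    if v in(171,): continue
    if w.sum()>20: P.append((np.sum(u*w)/w.sum(),v))
P=np.array(P); Q=np.array([onplane(s,*q,O)[1:] for q in P]); print(np.c_[P,Q])
k=np.polyfit(Q[:,1],Q[:,0],1); th=np.arctan(k[0]); print('tilt',np.degrees(th),'perp',k[1]*np.cos(th), 'ends', Q[-1])
tip=onplane(s,328,174.3,O); print('tip',tip, 'len',-(tip[1]*np.sin(th)+tip[2]*np.cos(th)))
E
```

```text
[[317.95 156.   -20.35 -44.15]
 [318.25 157.   -21.02 -46.78]
 [318.89 158.   -22.55 -49.48]
 [319.28 159.   -23.45 -52.15]
 [320.26 160.   -25.8  -54.95]
 [320.73 161.   -26.93 -57.65]
 [320.94 162.   -27.41 -60.3 ]
 [321.7  163.   -29.23 -63.08]
 [322.24 164.   -30.52 -65.82]
 [322.94 165.   -32.24 -68.61]
 [323.18 166.   -32.81 -71.3 ]
 [323.7  167.   -34.06 -74.06]
 [324.35 168.   -35.66 -76.87]
 [324.78 169.   -36.69 -79.63]
 [325.45 170.   -38.35 -82.46]
 [327.51 172.   -43.46 -88.32]
 [327.5  173.   -43.42 -91.02]]
tilt 26.440827469071685 perp 1.912481857942156 ends [-43.42 -91.02]
tip (array([600.43, 180.12, 148.84]), np.float64(-44.66064082356242), np.float64(-94.6601942263776)) len 104.64442809763568
```

Emit:
arm_command(jaw=[-1,-1,-1,-1,-1,-1,-1,-1], xyz=[[12,-5,-10],[12,-5,-35],[12,-5,-56],[12,-5,-56],[5,-2,-56],[-2,1,-56],[-9,4,-56],[-9,4,-56]], yaw=[0,0,0,0,0,0,0,0], grip_force=25)

```text
time_s: 6.95
tcp_pos: [551.7, 202.9, 172.2]
ee_rot: [[-0.917, 0.398, 0.005], [0.398, 0.917, 0.001], [-0.004, 0.003, -1.0]]
contact_force: [0.3, -0.1, 2.6]
grip_width: 11.3
```

Emit:
arm_command(jaw=[-1,-1,-1,-1,-1], xyz=[[0,0,20],[0,0,45],[0,0,56],[0,0,56],[0,0,56]], yaw=[0,0,0,0,0], grip_force=60)

```text
time_s: 7.37
tcp_pos: [551.6, 202.3, 226.5]
ee_rot: [[-0.917, 0.398, 0.002], [0.398, 0.917, 0.001], [-0.002, 0.002, -1.0]]
contact_force: [-0.1, -0.8, -2.3]
grip_width: 10.7
```

```bash
cat >> h.py <<'E'
def leg(f,slope=0.7,u0=None,v0=None,v1=None):
    s=load(f); d=np.abs(s['frame'].astype(int)-load('scene0.png')['frame'].astype(int)).max(2); return s,d
E
python3 - <<'E'
from h import *
np.set_printoptions(precision=2,suppress=True)
s=snap('scene','s5.png');st=telemetry.state();print(st['tcp_pos'],st['contact_force'],st['grip_width'],st['time_s'])
s,d=leg('s5.png')
print('    ',*range(308,342))
for i,r in enumerate(d[150:178,308:342]):print(150+i,*[f'{x:3d}' for x in r])
E
```

```text
[550.83 202.06 224.89] [-0.   -0.91 -1.81] 11.326617184765874 7.4167
     308 309 310 311 312 313 314 315 316 317 318 319 320 321 322 323 324 325 326 327 328 329 330 331 332 333 334 335 336 337 338 339 340 341
150   2   5   7  10   7   5   5  10  12  10   6   6   4   1   1   1   2   1   1   2   1   2   1   2   1   1   2   1   3   1   2   3   2   1
151   0   8  17  23  18   9   4  11  20  16   6  11  10   5   2   1   0   2   2   1   0   1   1   1   1   1   1   1   2   3   2   2   1   1
152   1   5  12  19  19  11   4   8  15  14   8  17  17  10   6   2   1   1   2   2   1   2   2   1   1   1   1   1   3   1   2   1   2   1
153   1   1   4   8  13  13   8   6   9  10   2  12  14  12   6   2   1   2   2   1   1   1   2   2   1   1   0   0   2   2   2   2   1   2
154   2   1   1   3   9  14  14  12  10  12  11   8   2   3   1   2   1   1   1   2   2   1   2   1   2   1   1   1   1   2   2   2   1   1
155   2   2   2   0   5  14  25  30  27  20  15  12  17  22  21  15   7   1   1   2   2   1   1   2   1   1   1   2   1   1   2   1   2   3
156   2   2   2   2   1  12  29  48  53  40  22  1
[... 2329 characters left out ...]

173   1   1   1   1   1   0   3   1   2   0   2   1   2   1   2   2   0   1   2   5   3   2   1   1   1   1   1   2   2   2   1   0   2   1
174   1   1   2   1   1   0   1   1   1   1   1   3   1   1   2   1   1   1   1   2   2   2   1   0   1   2   1   1   1   2   1   2   1   2
175   2   1   1   1   2   1   1   0   1   2   1   1   1   2   1   2   1   2   1   1   1   1   2   1   1   1   2   2   2   2   2   1   1   2
176   3   1   2   1   1   0   1   1   2   1   1   2   1   1   2   0   1   1   2   2   0   1   2   2   2   2   2   1   1   2   1   2   2   0
177   0   1   1   1   1   2   1   1   0   2   1   1   1   1   1   1   0   2   0   2   1   1   1   2   1   2   2   1   1   2   2   1   1   1
```

```bash
python3 - <<'E'
from h import *
np.set_printoptions(precision=2,suppress=True)
s=load('s5.png'); O=np.array([550.8,202.1,243.6])
P=np.array([(315.8,156),(316.3,157),(317,158),(317.6,159),(318.3,160),(319.4,161),(319.9,162),(320.4,163),(321.1,164),(321.8,165),(322.3,166),(322.6,167),(323.4,168),(324.2,169),(325,170),(325.3,171)])
Q=np.array([onplane(s,*q,O)[1:] for q in P]); k=np.polyfit(Q[:,1],Q[:,0],1); th=np.arctan(k[0]); r=Q[:,0]-np.polyval(k,Q[:,1]); print('tilt',np.degrees(th),'perp',k[1]*np.cos(th),r)
t_=np.array([np.sin(th),np.cos(th)]); print('lens of rows',-(Q@t_)[-3:])
# scene-derived hole mouth in plane coordinates: plane through hole perpendicular p
C=np.array([583.6,203.3,110.])
print('mouth seen in scene', onplane(s,314.6,183.5,C))
print('pin centre relative O: n', (C-O)@n,'p',(C-O)@p,'z',C[2]-O[2])
g=load('s5.png')
E
```

```text
tilt 29.240785111134027 perp -0.2341122249814515 [ 0.05  0.38  0.25  0.35  0.22 -0.83 -0.5  -0.17 -0.3  -0.43 -0.09  0.71
  0.35 -0.02 -0.39  0.42]
lens of rows [91.51 94.96 97.72]
mouth seen in scene (array([577.15, 206.12, 119.55]), np.float64(7.038040845170393), np.float64(9.550385383355206))
pin centre relative O: n -29.57627869057324 p -14.231083543340883 z -133.6
```

Emit:
arm_command(jaw=[-1,-1,-1,-1,-1,-1], xyz=[[-12,13,0],[-24.3,26.1,0],[-24.3,26.1,-15],[-24.3,26.1,-26.4],[-24.3,26.1,-26.4],[-24.3,26.1,-26.4]], yaw=[0,0,0,0,0,0], grip_force=60)

```text
time_s: 7.92
tcp_pos: [525.5, 227.3, 196.5]
ee_rot: [[-0.917, 0.399, -0.004], [0.399, 0.917, -0.001], [0.003, -0.003, -1.0]]
contact_force: [-0.3, 0.1, -1.2]
grip_width: 10.8
```

```bash
python3 - <<'E'
from h import *
np.set_printoptions(precision=2,suppress=True)
s=snap('scene','s6.png');t=snap('top','t6.png');st=telemetry.state();print(st['tcp_pos'],st['contact_force'],st['grip_width'],st['time_s'])
s,d=leg('s6.png')
C=np.array([583.6,203.3,110.])
D=np.clip(d*3,0,255).astype(np.uint8)[130:205,280:340]; D=cv2.cvtColor(cv2.resize(D,None,fx=6,fy=6,interpolation=3),8)
E=cv2.resize(s['frame'][130:205,280:340,::-1],None,fx=6,fy=6,interpolation=3)
T=cv2.resize(t['frame'][135:205,250:310,::-1],None,fx=1,fy=1)
A=np.hstack([D,E]); A[:70,:60]=T; cv2.imwrite('pics/c8.png',A)
print('    ',*range(302,326))
for i,r in enumerate(d[152:192,302:326]):print(152+i,*[f'{x:3d}' for x in r])
E
```

```text
[526.82 227.6  198.62] [ 0.04 -0.75 -0.62] 11.488643835520085 8.0167
     302 303 304 305 306 307 308 309 310 311 312 313 314 315 316 317 318 319 320 321 322 323 324 325
152   0   2   2   1   2   2   1   2   1   1   0   1   1   2   2   0   1   1   2   1   2   2   1   1
153   1   2   1   1   1   1   1   2   2   2   1   1   2   1   1   1   2   2   1   1   2   1   1   1
154   7   1   2   2   2   2   1   1   2   1   2   2   1   1   2   1   1   2   2   1   2   0   2   2
155  14   1   2   1   1   1   1   1   1   2   1   2   2   1   2   2   0   2   2   1   1   1   1   1
156  23   4   1   3   1   2   2   1   2   2   3   2   2   2   1   1   3   1   2   2   2   2   2   2
157  33   9   1   1   1   2   1   2   2   2   3   1   1   2   2   1   3   2   2   2   2   1   1   1
158  41  12   2   1   2   2   2   1   2   1   2   2   1   1   0   1   2   0   2   2   1   1   1   1
159  53  21   4   1   2   2   2   2   1   1   1   2   1   1   1   2   1   1   1   1   1   1   1   1
160  65  33  10   1   2   2   2   2   1   2   2   1   1   1   1   1   1   1   1   1   1   1   1   1
161  73  48  20   4   0   1   
[... 2369 characters left out ...]

185   0   2   1   1   1   0   1   2   1   1   1   2   1   1   1   2   1   1   1   2   2   2   1   2
186   2   1   2   2   1   1   2   1   1   2   2   1   2   2   2   3   1   1   2   2   2   1   2   2
187   2   1   2   2   1   0   1   1   2   2   2   0   1   2   1   2   1   2   1   1   2   2   1   1
188   1   0   1   2   3   1   2   1   1   1   1   2   2   2   2   2   2   1   1   1   1   1   1   0
189   1   1   1   1   0   2   1   1   2   2   1   1   1   1   1   2   1   1   2   1   1   2   1   0
190   1   1   1   1   1   0   1   1   1   0   1   1   2   2   2   1   3   1   1   1   2   2   0   2
191   1   1   2   2   1   1   1   1   0   1   1   1   1   2   1   2   1   1   1   1   1   1   1   2
```

View pics/c8.png

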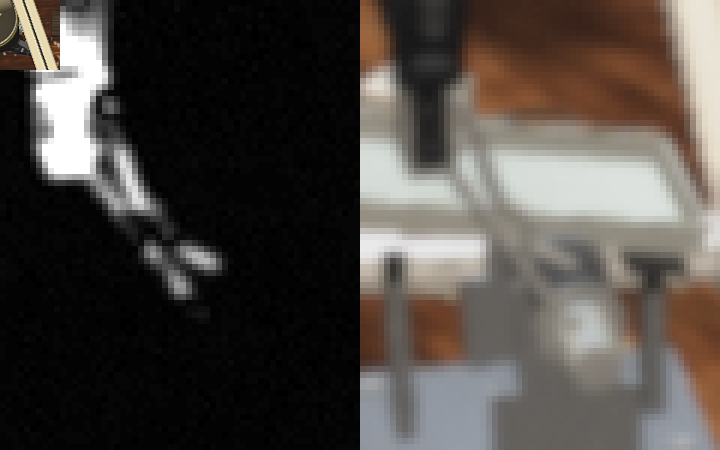

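The tip now stands just up and left of the hole. The leg runs (304.7,171) to (309.6,179), with faint traces to (312.5,182), and the hole is at (314.6,183.5).

```bash
python3 - <<'E'
from h import *
np.set_printoptions(precision=2,suppress=True)
s=load('s6.png'); O=np.array([526.8,227.6,217.3]); C=np.array([583.6,203.3,110.])
print('O rel C n,p', (O-C)@n,(O-C)@p)
for th,per,L in((29.2,-.2,102),(27,1.9,103)):
    T=np.radians(th)
    for l in (60,75,85,95,L):
        q=O+n*(per*np.cos(T)-l*np.sin(T))+np.array([0,0,-per*np.sin(T)-l*np.cos(T)]); print(th,l,np.array(proj(s,q)), (q-C)@n,(q-C)[2])
P=[(304.7,171),(305.2,172),(305.9,173),(307,174),(308.2,175),(308.9,176),(309.4,177),(309.6,178)]
print(np.array([onplane(s,*q,O)[1:] for q in P]))
for ph in (28,33,38): 
  T=np.radians(ph); print(ph,[np.array(proj(s,C+r*(n*np.sin(T)+np.array([0,0,np.cos(T)])))) for r in (12,22)])
E
```

```text
O rel C n,p 61.77788453026781 0.4722107208692511
29.2 60 [304.09 167.95] 32.3317205664899 55.022247295639175
29.2 75 [307.2  172.54] 25.01382567940892 41.928416136592034
29.2 85 [309.25 175.56] 20.13522908802161 33.19919536389392
29.2 95 [311.27 178.55] 15.256632496634289 24.469974591195836
29.2 102 [312.67 180.62] 11.841614882663153 18.359520050307168
27 60 [302.55 168.85] 36.23136694185286 52.97702659919281
27 75 [305.47 173.54] 29.42150944575968 39.611928736367275
27 85 [307.39 176.63] 24.881604448364246 30.701863494483604
27 95 [309.29 179.69] 20.341699450968825 21.791798252599904
27 103 [310.8  182.11] 16.709775453052398 14.663746059092972
[[-30.66 -60.61]
 [-31.82 -63.43]
 [-33.47 -66.31]
 [-36.14 -69.29]
 [-39.06 -72.31]
 [-40.74 -75.22]
 [-41.92 -78.1 ]
 [-42.35 -80.91]]
28 [array([315.14, 183.08]), array([313.23, 180.1 ])]
33 [array([314.79, 183.3 ]), array([312.59, 180.51])]
38 [array([314.46, 183.55]), array([311.98, 180.96])]
```

Emit:
arm_command(jaw=[-1,-1,-1,-1,-1,-1], xyz=[[0.9,-0.4,0],[3,-1.4,-4],[4.8,-2.1,-7],[5.8,-2.5,-8.5],[5.8,-2.5,-8.5],[5.8,-2.5,-8.5]], yaw=[0,0,0,0,0,0])

```text
time_s: 8.52
tcp_pos: [532.5, 225.4, 190.1]
ee_rot: [[-0.917, 0.399, -0.001], [0.399, 0.917, -0.0], [0.0, -0.0, -1.0]]
contact_force: [-0.6, 0.1, -0.8]
grip_width: 10.9
```

Emit:
arm_command(jaw=[-1,-1,-1], xyz=[[0.8,-0.4,-1.5],[1.5,-0.6,-2.5],[1.5,-0.6,-2.5]], yaw=[0,0,0])

```text
time_s: 8.77
tcp_pos: [534.0, 224.9, 187.6]
ee_rot: [[-0.917, 0.399, -0.0], [0.399, 0.917, -0.0], [0.0, -0.0, -1.0]]
contact_force: [-0.2, 0.3, -0.3]
grip_width: 11.2
```

Emit:
arm_command(jaw=[-1,-1,-1], xyz=[[0.8,-0.4,-1.5],[1.5,-0.6,-2.5],[1.5,-0.6,-2.5]], yaw=[0,0,0])

```text
time_s: 9.02
tcp_pos: [535.4, 224.2, 185.0]
ee_rot: [[-0.917, 0.399, -0.001], [0.399, 0.917, -0.0], [0.001, -0.0, -1.0]]
contact_force: [-0.5, -0.2, -1.3]
grip_width: 11.1
```

Emit:
arm_command(jaw=[-1,-1,-1], xyz=[[1,-0.4,-1.7],[2,-0.8,-3.4],[2,-0.8,-3.4]], yaw=[0,0,0])

```text
time_s: 9.27
tcp_pos: [537.4, 223.5, 181.4]
ee_rot: [[-0.917, 0.399, -0.001], [0.399, 0.917, -0.0], [0.001, -0.0, -1.0]]
contact_force: [-0.4, 0.4, -1.5]
grip_width: 10.7
```

Emit:
arm_command(jaw=[-1,-1,-1], xyz=[[1,-0.4,-1.7],[2,-0.8,-3.4],[2,-0.8,-3.4]], yaw=[0,0,0])

```text
time_s: 9.52
tcp_pos: [539.5, 222.6, 178.0]
ee_rot: [[-0.917, 0.399, -0.001], [0.399, 0.917, -0.0], [0.0, -0.0, -1.0]]
contact_force: [-0.1, 1.0, -2.8]
grip_width: 10.8
```

```bash
python3 - <<'E'
from h import *
np.set_printoptions(precision=2,suppress=True)
s=snap('scene','s7.png');st=telemetry.state();print(st['tcp_pos'],st['contact_force'],st['wrist_torque'],st['grip_width'],st['time_s'])
s,d=leg('s7.png')
print('    ',*range(302,330))
for i,r in enumerate(d[162:200,302:330]):print(162+i,*[f'{x:3d}' for x in r])
E
```

```text
[539.46 222.61 178.11] [-0.26 -0.87 -2.92] [ 0.16  0.27 -0.04] 11.392291802251657 9.5667
     302 303 304 305 306 307 308 309 310 311 312 313 314 315 316 317 318 319 320 321 322 323 324 325 326 327 328 329
162  75  43  42  63  76  53  21   4   2   2   2   2   2   1   1   1   1   1   1   1   1   1   2   1   1   1   1   1
163  58  26  25  51  74  61  30   8   1   1   2   2   2   2   2   1   1   2   1   1   1   1   2   1   1   1   1   2
164  43  15  15  35  61  57  31   9   1   2   2   1   2   1   2   2   2   2   2   1   1   1   2   1   0   1   1   1
165  23  10   8  21  39  41  24   8   1   1   1   2   2   3   2   2   1   2   1   2   2   2   2   0   2   2   2   1
166  13  10   7  12  20  24  19   9   2   2   2   2   2   2   2   1   2   2   2   1   2   2   2   3   2   1   0   2
167  14  12   7   7  11  18  16   9   1   2   3   3   1   2   1   1   1   2   2   2   1   2   1   2   1   0   1   2
168  13  14   8   4   7  15  17  10   1   9   9   4   3   2   1   1   2   1   1   1   1   2   2   0   2   2   1   1
169   8  11   8   3   5  11  16   7  13  25  24  14   6   3   1   1   1   1   2   
[... 2813 characters left out ...]
   0
194   2   2   1   1   2   1   0   1   2   1   1   1   2   1   1   1   1   1   1   1   1   0   0   2   1   0   1   1
195   1   1   1   2   2   2   2   1   1   1   2   1   1   1   2   1   1   1   1   2   2   1   1   2   0   0   1   2
196   1   1   1   2   2   1   1   1   1   1   1   1   1   1   1   0   2   1   2   2   1   2   1   1   1   1   1   1
197   2   2   2   0   1   1   2   2   1   2   1   1   1   0   1   1   1   1   1   2   1   1   1   1   2   1   1   0
198   1   1   1   0   0   1   1   2   1   1   1   1   1   2   3   1   2   3   1   1   1   2   1   1   1   1   2   1
199   1   1   1   1   1   1   1   1   2   1   1   0   1   2   1   1   1   2   1   1   2   1   1   1   1   1   1   2
```

The tip has vanished into the hole: the changed pixels end at (314,183), and the force stayed low through 24 mm of travel. I'll push on while watching the force.

Emit:
arm_command(jaw=[-1,-1,-1,-1,-1], xyz=[[1.8,-0.8,-4],[3.6,-1.6,-8],[5.4,-2.4,-12],[7.3,-3.2,-16],[7.3,-3.2,-16]], yaw=[0,0,0,0,0], grip_force=100)

```text
time_s: 9.98
tcp_pos: [547.8, 219.0, 162.3]
ee_rot: [[-0.917, 0.399, 0.001], [0.399, 0.917, -0.0], [-0.002, 0.0, -1.0]]
contact_force: [3.1, -1.1, 0.3]
grip_width: 10.0
```

```bash
cat > st.py <<'E'
from h import *
np.set_printoptions(precision=2,suppress=True)
C=np.array([583.6,203.3,110.]);st=telemetry.state();f=st['contact_force'];O=st['tcp_pos']+[0,0,18.7]-C
print(st['tcp_pos'],'F n,p,z',f@n,f@p,f[2],'tau',st['wrist_torque'],st['grip_width'],st['time_s'],'O n,p,z',O@n,O@p,O[2])
E
python3 st.py
```

```text
[547.8  219.04 162.29] F n,p,z -3.3173804689783664 -0.26361767170424855 0.3299432925170122 tau [-0.26 -0.54  0.03] 10.008006827842935 9.9833 O n,p,z 39.104903128939895 -0.0939720222061793 70.99435646291514
```

Emit:
arm_command(jaw=[-1,-1,-1,-1,-1], xyz=[[2.5,-1.1,-3],[4.5,-2,-6],[6,-2.6,-9],[7.3,-3.2,-11],[7.3,-3.2,-11]], yaw=[0,0,0,0,0], grip_force=100)

```text
time_s: 10.4
tcp_pos: [554.8, 216.0, 151.1]
ee_rot: [[-0.917, 0.399, 0.001], [0.399, 0.917, -0.0], [-0.001, -0.0, -1.0]]
contact_force: [4.3, -1.4, -3.8]
grip_width: 10.4
```

```bash
python3 st.py
```

```text
[554.75 215.96 151.06] F n,p,z -4.543717303021823 -0.4115050968885725 -3.775920271076707 tau [-0.13 -0.84  0.09] 10.446317425721015 10.4 O n,p,z 31.499434840476415 -0.049035426979509224 59.755051004865635
```

Emit:
arm_command(jaw=[-1,-1,-1,-1], xyz=[[1.5,-0.7,-3],[3,-1.3,-6],[3,-1.3,-6],[3,-1.3,-6]], yaw=[0,0,0,0])

```text
time_s: 10.73
tcp_pos: [557.4, 214.5, 144.8]
ee_rot: [[-0.917, 0.399, 0.0], [0.399, 0.917, -0.001], [-0.0, -0.001, -1.0]]
contact_force: [5.5, -1.5, -5.6]
grip_width: 10.8
```

```bash
python3 st.py; python3 - <<'E'
from h import *
s=snap('scene','s8.png'); s,d=leg('s8.png')
D=np.clip(d*3,0,255).astype(np.uint8)[135:215,285:345]; D=cv2.cvtColor(cv2.resize(D,None,fx=6,fy=6,interpolation=3),8)
E=cv2.resize(s['frame'][135:215,285:345,::-1],None,fx=6,fy=6,interpolation=3)
st=telemetry.state(); O=st['tcp_pos']+[0,0,18.7]; C=np.array([583.6,203.3,110.])
P=lambda X:tuple(int(v) for v in (np.array(proj(s,X))-[285,135])*6)
cv2.circle(D,P(O),3,(0,0,255),1);cv2.circle(D,P(C),3,(0,255,0),1)
T=np.radians(28)
for L in(0,55,101): cv2.circle(D,P(C+(55-L)*(n*np.sin(T)+np.array([0,0,np.cos(T)]))),2,(255,255,0),1)
cv2.imwrite('pics/c9.png',np.hstack([D,E]))
E
```

```text
[557.42 214.47 144.77] F n,p,z -5.6958470960210565 -0.7983625609744918 -5.592425612644305 tau [-0.26 -1.01  0.04] 10.760951143181115 10.7333 O n,p,z 28.465913348495537 0.2419892480775331 53.468585440415666
```

View pics/c9.png

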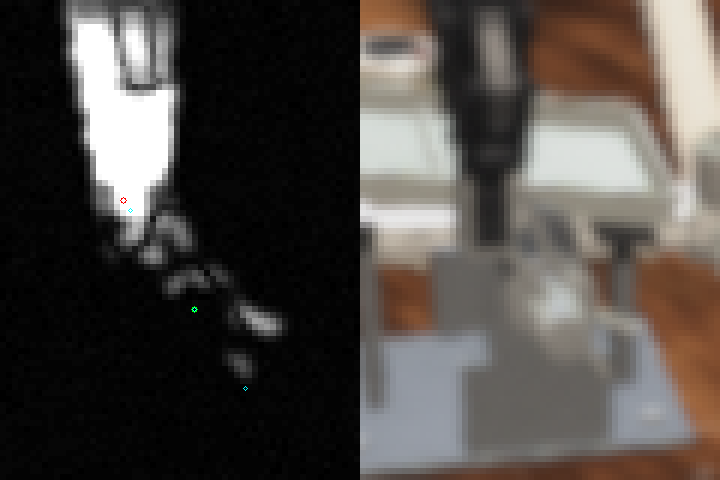

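The straight leg's tip is now out below the pin, at image (245,378), about 4–5 mm short of the predicted home dot at (246,388). I'll push that last bit.

Emit:
arm_command(jaw=[-1,-1,-1,-1], xyz=[[1.2,-0.5,-2.5],[2.4,-1,-4.8],[2.4,-1,-4.8],[2.4,-1,-4.8]], yaw=[0,0,0,0])

```text
time_s: 11.12
tcp_pos: [560.3, 214.2, 141.7]
ee_rot: [[-0.917, 0.399, 0.002], [0.399, 0.917, 0.0], [-0.001, 0.001, -1.0]]
contact_force: [2.1, -0.5, 4.4]
grip_width: 10.2
```

```bash
python3 st.py; python3 - <<'E'
from h import *
s=snap('scene','s9.png'); s,d=leg('s9.png'); b=leg('s8.png')[1]
print('    ',*range(316,336))
for i,(r,q) in enumerate(zip(d[178:206,316:336],b[178:206,316:336])):print(178+i,*[f'{x:3d}' for x in r],' | ',*[f'{x:3d}' for x in q])
C=np.array([583.6,203.3,110.])
for T in np.radians([27,30]):
  for L in (36,41,46): print(proj(s,C-L*(n*np.sin(T)+np.array([0,0,np.cos(T)]))))
E
```

```text
[560.29 214.16 141.7 ] F n,p,z -2.115757684687086 -0.40288439245017704 4.434949549037443 tau [-0.18 -0.56  0.05] 10.248312964937094 11.1167 O n,p,z 25.70611810638006 -0.61614011885249 50.39600190601843
     316 317 318 319 320 321 322 323 324 325 326 327 328 329 330 331 332 333 334 335
178   4   4   2   1   2   1   1   2   1   0   1   1   0   1   2   0   0   0   1   2  |    2   2   3   4   5   4   1   1   1   1   1   2   1   0   1   1   0   1   1   2
179   6   9   8   3   2   5   4   2   2   1   1   1   1   1   1   1   0   2   1   2  |   10  10   3   9  14  11   5   1   2   1   1   1   1   1   0   1   1   2   1   1
180  10  19  24  15   3  13  10   7   4   2   2   1   1   2   1   1   1   1   0   1  |   19  26  19   2  19  20  13   6   3   2   1   1   0   2   0   1   1   0   1   0
181  15  23  36  29   4  19  21  13   7   1   1   1   0   1   2   1   2   2   1   1  |   21  27  30  14   7  20  19  10   4   1   1   0   1   2   1   1   1   2   2   1
182  19  22  33  32  12  13  22  18  12   5   2   1   1   2   1   1   1   2   0   1  |   12  14  21  19   6   8  12   9   5   2   1   1   0  
[... 3577 characters left out ...]
1   0   1   1   1   1   1   1   1   1   1   2   1   2   1   1  |    1   1   1   2   1   1   0   1   1   1   1   1   1   1   1   1   1   1   1   2
205   0   1   1   1   1   1   1   0   2   1   1   2   3   1   1   1   1   2   2   2  |    0   2   1   1   1   1   1   1   2   1   1   1   3   1   1   1   2   1   1   1
(np.float64(323.83105373579974), np.float64(197.06146973645969))
(np.float64(324.70415769710064), np.float64(198.48190547181548))
(np.float64(325.57273574864104), np.float64(199.8949780932196))
(np.float64(324.45730771491236), np.float64(196.6969194090097))
(np.float64(325.4158259809475), np.float64(198.06821404298114))
(np.float64(326.36944398548343), np.float64(199.43249816652525))
```

Emit:
arm_command(jaw=[-1,-1,-1], xyz=[[0.7,-0.3,-1.5],[1.2,-0.5,-2.6],[1.2,-0.5,-2.6]], yaw=[0,0,0])

```text
time_s: 11.42
tcp_pos: [561.1, 214.3, 141.1]
ee_rot: [[-0.917, 0.398, 0.002], [0.398, 0.917, 0.001], [-0.001, 0.002, -1.0]]
contact_force: [-7.3, 0.2, 19.0]
grip_width: 10.7
```

```bash
python3 st.py; python3 - <<'E'
from h import *
s=snap('scene','s10.png'); s,d=leg('s10.png')
print('    ',*range(316,336))
for i,r in enumerate(d[178:202,316:336]):print(178+i,*[f'{x:3d}' for x in r])
E
```

```text
[561.14 214.25 141.06] F n,p,z 6.7819714235232045 2.7992154283055766 18.974936950541878 tau [-0.38  0.94 -0.1 ] 10.654400494995631 11.4167 O n,p,z 24.968932230856378 -1.0461666422227776 49.75576286023565
     316 317 318 319 320 321 322 323 324 325 326 327 328 329 330 331 332 333 334 335
178   3   4   1   1   0   2   1   1   1   1   2   2   0   1   1   1   1   1   2   1
179   7   9   9   4   0   2   1   0   2   1   1   1   0   0   0   1   1   1   0   2
180  10  18  24  17   2   7   7   5   3   1   1   1   1   2   1   0   1   1   1   1
181  15  21  35  29   6  17  20  13   7   2   2   2   1   2   1   2   1   1   1   1
182  17  20  30  30  10  16  25  19  11   5   1   0   1   2   1   0   2   1   1   0
183  11  11  15  18  14   0  12  17  16   8   4   1   0   1   3   0   1   2   2   1
184   4   1   4   6   8   7   1  11  18  16   4   1   2   1   1   0   0   1   2   1
185   1   1   1   1   2   3   4   6  15  18   8   3   2   1   0   1   0   1   1   2
186   2   2   1   1   1   1   7  18  20  13  10   5   2   1   2   2   2   0   1   1
187   1   2   2   2   1   1   8  23  26   8  17  18  13
[... 504 characters left out ...]
   1   1   1   0   0   1   1
194   1   1   1   1   1   3   4  12  24  25  17   7   1   1   0   1   1   1   1   1
195   0   1   1   0   0   1   1   8  21  29  24  15   4   2   1   1   1   1   1   1
196   1   1   2   0   2   2   1   4  12  23  28  23   9   2   2   1   2   2   1   1
197   1   1   1   2   0   1   1   1   7  15  25  25  12   3   2   1   1   0   1   1
198   3   1   1   2   1   0   1   1   2   7  15  16  12   5   1   1   2   1   1   1
199   1   0   0   1   1   1   1   0   1   2   3   5   5   3   1   1   1   1   1   1
200   2   2   1   1   2   1   1   1   0   0   3   4   2   1   1   1   1   1   1   2
201   2   1   1   2   1   2   1   2   1   1   0   1   0   1   0   1   1   1   1   2
```

Between the last frames the sprung leg's tip returned to its free spacing from the straight tip, (+3,−9) px after (+5,−9), and the axial force then rose to about 20 N against a stop. The clip looks snapped home, so I'll release it.

Emit:
arm_command(jaw=[-1,-1,-0.3,-0.3,-0.3,-0.3], xyz=[[-0.6,0.3,1.3],[-0.9,0.4,2.2],[-0.9,0.4,2.2],[-0.9,0.4,2.2],[-0.9,0.4,2.2],[-0.9,0.4,2.2]], yaw=[0,0,0,0,0,0], grip_force=60)

```text
time_s: 11.97
tcp_pos: [559.0, 213.8, 139.3]
ee_rot: [[-0.917, 0.399, -0.002], [0.399, 0.917, -0.0], [0.002, -0.001, -1.0]]
contact_force: [0.3, -0.7, -0.3]
grip_width: 30.3
```

Emit:
arm_command(jaw=[-0.3,-0.3,-0.3,-0.3,-0.3,-0.3,-0.3,-0.3], xyz=[[0,0,15],[0,0,45],[-15,0,80],[-45,0,90],[-85,0,90],[-125,-20,90],[-150,-50,90],[-150,-80,90]], yaw=[0,0,0,0,-7,-14,-21,-28])

```text
time_s: 12.63
tcp_pos: [405.1, 134.1, 229.1]
ee_rot: [[-0.621, 0.784, -0.003], [0.784, 0.621, -0.0], [0.002, -0.003, -1.0]]
contact_force: [0.4, -1.3, 0.2]
grip_width: 29.9
```

```bash
python3 st.py; python3 - <<'E'
from h import *
s=snap('scene','s11.png');t=snap('top','t11.png'); s,d=leg('s11.png')
D=np.clip(d*3,0,255).astype(np.uint8)[155:210,290:340]; D=cv2.cvtColor(cv2.resize(D,None,fx=7,fy=7,interpolation=3),8)
T=cv2.resize(t['frame'][130:185,245:295,::-1],None,fx=7,fy=7,interpolation=3)
cv2.imwrite('pics/c10.png',np.hstack([D,T]))
E
```

```text
[405.09 134.1  229.12] F n,p,z -0.8679335908592651 1.0450108816413117 0.20068222753316411 tau [-0.04 -0.05 -0.02] 29.85345609252395 12.6333 O n,p,z 135.88100014695846 134.87771723697838 137.81858395566047
```

View pics/c10.png

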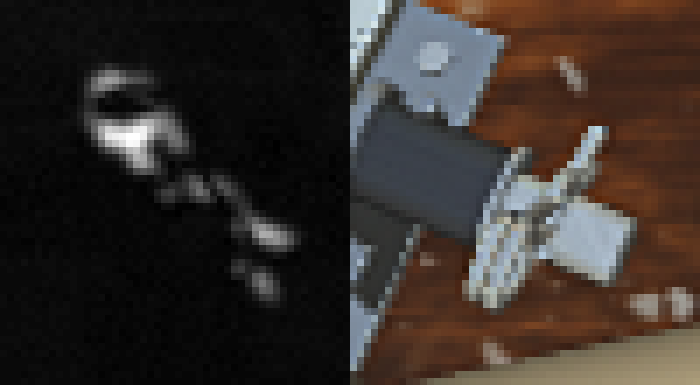

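The clip is seated through the pin and released. In the scene difference the coil is at (308.6,172) and the straight tip at (328,196). In the top view the coil is at (266,167.4), crossing the pin squarely. Next is a depth check, with the pipe measured again for a closer position.

```bash
python3 - <<'E'
from h import *
np.set_printoptions(precision=1,suppress=True)
s=load('s11.png');t=load('t11.png'); C=np.array([583.6,203.3,110.])
X,e=tri(s,(308.6,171.9),t,(266,167.4)); r=X-C; print('coil',X,e,'n,p,z',r@n,r@p,r[2])
for ph in(26,28,30,33):
  T=np.radians(ph); E=C+n*(55*np.sin(T)-8*np.cos(T))+np.array([0,0,55*np.cos(T)+8*np.sin(T)]); tip=C-46*(n*np.sin(T)+np.array([0,0,np.cos(T)])); print(ph,(E-C)@n,E[2]-110,np.array(proj(s,E)),np.array(proj(t,E)),'tip',np.array(proj(s,tip)))
_,d=leg('s11.png'); print(*range(300,332))
for v in range(160,202):print(v,*[f'{x:3d}' for x in d[v,300:332]])
f=t['frame'].astype(int); m=np.zeros((400,640),np.uint8); m[225:260,280:335]=(f.min(2)[225:260,280:335]>150)*1
k=max(cv2.findContours(m,0,1)[0],key=cv2.contourArea); q=cv2.minAreaRect(k); print(q,onz(t,*q[0],14),onz(t,*q[0],20))
E
```

```text
coil [562.  212.4 153. ] 3.9776282896470208 n,p,z 23.43111261069538 0.3132477771133363 43.028132837176855
26 16.920060703005927 52.94064172076679 [310.3 168.1] [267.  162.6] tip [325.3 200. ]
28 18.75735521035257 52.31789010952812 [309.6 168.4] [266.7 163.5] tip [325.8 199.7]
30 20.571796769724465 51.631397208144136 [308.8 168.7] [266.4 164.3] tip [326.4 199.4]
33 23.245782382263112 50.483993517118535 [307.8 169.2] [265.9 165.6] tip [327.1 198.9]
300 301 302 303 304 305 306 307 308 309 310 311 312 313 314 315 316 317 318 319 320 321 322 323 324 325 326 327 328 329 330 331
160   4   5   4   4   5   4   5   4   3   4   4   4   4   3   3   3   3   3   3   3   3   2   3   3   3   3   3   3   2   4   4   4
161   5   5   4   4   4   5   4   4   4   3   4   4   4   3   2   3   4   3   3   3   3   3   2   4   3   3   3   2   3   3   4   3
162   4   5   5   6   4   5   4   3   4   4   5   4   4   4   3   3   3   2   3   3   2   3   3   2   3   3   3   3   3   3   4   4
163   4   4   4   5   6   5   4   4   4   4   5   4   4   3   4   3   3   3   3   4   3   2   3   3   3   3   2   3   3   3  
[... 4399 characters left out ...]
  3   3   2   4   3   2   3   1   3   1   2   3   3   2   2   2   3   4   9  18  20  15   7   3
198   3   3   2   2   2   2   2   2   1   3   2   3   3   3   2   2   3   3   3   4   3   2   2   3   1   3   4   7  10   9   5   3
199   3   3   2   3   3   3   2   3   2   3   3   3   2   1   2   3   3   2   3   3   2   1   3   3   2   2   2   3   4   4   4   3
200   3   3   2   3   3   1   2   3   2   2   2   3   3   2   2   2   2   3   2   3   3   2   2   3   2   3   3   3   3   3   2   3
201   3   3   3   2   2   2   3   2   2   3   2   3   1   2   2   3   3   3   2   3   2   1   2   4   2   2   3   3   4   3   3   4
((307.0, 241.0), (32.0, 54.0), 90.0) [410.3 130.7  14. ] [410.1 130.7  20. ]
```

The clip check agrees: the coil-to-tip midpoint lies within about 1 px (2–3 mm) of the prediction, and both the scene and top views show the leg through the pin. Now the pipe.

Emit:
arm_command(jaw=[0.7,0.7,0.7,0.7,0.7,0.7,0.7,0.7], xyz=[[4.7,0.4,-20],[4.7,0.4,-45],[4.7,0.4,-70],[4.7,0.4,-95],[4.7,0.4,-120],[4.7,0.4,-135],[4.7,0.4,-145],[4.7,0.4,-150]], yaw=[-6.8,-13.6,-20.4,-27.2,-34,-40.8,-46.5,-46.5])

```text
time_s: 13.4
tcp_pos: [413.1, 134.5, 78.1]
ee_rot: [[0.143, 0.99, -0.004], [0.99, -0.143, -0.0], [-0.001, -0.004, -1.0]]
contact_force: [-0.3, -0.2, 0.2]
grip_width: 72.9
```

Emit:
arm_command(jaw=[0.7,0.7,0.7,0.7,0.7], xyz=[[0,0,-30],[0,0,-55],[0,0,-70],[0,0,-76],[0,0,-76]], yaw=[0,0,0,0,0])

```text
time_s: 13.82
tcp_pos: [413.4, 134.3, 3.1]
ee_rot: [[0.136, 0.991, -0.003], [0.991, -0.136, -0.0], [-0.001, -0.003, -1.0]]
contact_force: [-0.3, 1.1, 0.3]
grip_width: 72.7
```

Emit:
arm_command(jaw=[0,-1,-1,-1,-1,-1,-1], xyz=[[0,0,0],[0,0,0],[0,0,0],[0,0,0],[0,0,0],[0,0,0],[0,0,0]], yaw=[0,0,0,0,0,0,0], grip_force=30)

```text
time_s: 14.4
tcp_pos: [415.7, 134.6, 5.8]
ee_rot: [[0.139, 0.99, 0.002], [0.99, -0.139, 0.001], [0.001, 0.002, -1.0]]
contact_force: [-2.5, -0.3, 6.6]
grip_width: 26.7
```

```bash
python3 - <<'E'
from h import *
np.set_printoptions(precision=1,suppress=True)
s=load('scene0.png');t=load('top0.png');C=np.array([583.6,203.3,110.])
S=lambda a,b:(a/5+245,b/5+140); T=lambda a,b:(a/4+165,b/4+95)
for nm,a,b in(('nl',(140,40),(35,292)),('nr',(145,128),(228,372)),('fl',(430,58),(182,28)),('fr',(460,150),(365,103)),('ribl',(240,64),(102,197)),('ribr',(262,120),(274,264))):
    X,e=tri(s,S(*a),t,T(*b)); r=X-C; print(nm,X,round(e,1),'n,p,z',r@n,r@p,r[2])
E
python3 st.py
```

```text
nl [562.1 403.3 155.9] 2.6 n,p,z 99.75963776771711 -174.62763903535614 45.92866950903624
nr [517.3 305.7 148.5] 2.9 n,p,z 101.72095571021815 -67.27672768585342 38.480044289656774
fl [716.  336.5 130.1] 4.7 n,p,z -67.98085400853034 -175.06558587711731 20.12779941655961
fr [672.2 239.1 119.8] 2.7 n,p,z -66.81592791119066 -68.3007737533866 9.75557993049253
ribl [614.9 376.7 138. ] 3.2 n,p,z 40.72406377426361 -171.4816561751659 27.9795206415819
ribr [575.  283.  146.5] 3.1 n,p,z 39.80698613556553 -69.58521889541514 36.48574614557228
[415.73 134.59   5.78] F n,p,z 2.121976450372788 1.2637758588310257 6.553875502106684 tau [0.06 0.22 0.02] 26.699204886698894 14.4 O n,p,z 126.32222286261519 130.16583303222222 -85.51593516805808
```

Emit:
arm_command(jaw=[-1,-1,-1,-1,-1,-1,-1,-1], xyz=[[0,0,15],[0,0,50],[0,0,90],[0,0,130],[0,0,170],[0,0,205],[0,0,220],[0,0,220]], yaw=[0,0,0,-4,-8,-12,-15.5,-15.5])

```text
time_s: 15.07
tcp_pos: [417.2, 134.9, 230.3]
ee_rot: [[0.402, 0.916, 0.009], [0.916, -0.402, 0.002], [0.006, 0.008, -1.0]]
contact_force: [0.7, 0.1, -1.0]
grip_width: 26.6
```

Emit:
arm_command(jaw=[-1,-1,-1,-1,-1,-1,-1,-1], xyz=[[20,25,0],[44,54,0],[68,84,0],[92,113,0],[116,142,0],[140,172,0],[158,194,0],[164.6,201.7,0]], yaw=[0,0,0,0,0,0,0,0])

```text
time_s: 15.73
tcp_pos: [579.8, 338.7, 221.7]
ee_rot: [[0.396, 0.918, -0.002], [0.918, -0.396, -0.0], [-0.001, -0.002, -1.0]]
contact_force: [0.2, 0.5, -0.7]
grip_width: 27.0
```

Emit:
arm_command(jaw=[-1,-1,-1,-1,-1], xyz=[[0,0,-25],[0,0,-50],[0,0,-68],[0,0,-75],[0,0,-75]], yaw=[0,0,0,0,0])

```text
time_s: 16.15
tcp_pos: [577.0, 335.0, 145.3]
ee_rot: [[0.398, 0.917, -0.006], [0.917, -0.398, -0.003], [-0.005, -0.004, -1.0]]
contact_force: [-0.1, -0.4, -0.7]
grip_width: 26.7
```

```bash
python3 st.py; python3 - <<'E'
from h import *
s=snap('scene','s12.png');t=snap('top','t12.png')
a=cv2.resize(s['frame'][120:210,240:345],None,fx=4.4,fy=4.4,interpolation=3); b=cv2.resize(t['frame'][100:190,170:250],None,fx=4.2,fy=4.2,interpolation=3)
A=np.zeros((400,800,3),np.uint8);A[:a.shape[0],:a.shape[1]]=a;A[:b.shape[0],464:800]=b[:,:336]
cv2.imwrite('pics/c11.png',A[:,:,::-1])
E
```

```text
[576.96 334.98 145.28] F n,p,z -0.09474547189030708 0.34773066883768805 -0.6725119837475084 tau [ 0.02 -0.01  0.07] 26.6902622210791 16.15 O n,p,z 58.80682719971295 -118.00902194969716 53.97824216258371
```

No picture views are left (12 used), so from here I check by numbers.

Emit:
arm_command(jaw=[-1,-1,-1,-1], xyz=[[3.8,1.6,0],[3.8,1.6,-2],[3.8,1.6,-3],[3.8,1.6,-3]], yaw=[0,0,0,0])

```text
time_s: 16.58
tcp_pos: [583.3, 337.8, 147.0]
ee_rot: [[0.399, 0.917, 0.001], [0.917, -0.399, 0.0], [0.001, 0.001, -1.0]]
contact_force: [-0.4, -0.3, -0.2]
grip_width: 27.0
```

```bash
python3 st.py; cat > tray.py <<'E'
from h import *
import sys
s=snap('scene',sys.argv[1]); s,d=leg(sys.argv[1]); a=load('scene0.png')['frame']; b=s['frame']
print('far-end diff',d[145:175,322:342].max(),d[145:175,322:342].mean().round(2))
for u in (325,330): print(u,'ref',a[145:178,u].mean(1).astype(int),'\n now',b[145:178,u].mean(1).astype(int))
E
python3 tray.py s13.png
```

```text
[583.29 337.75 146.99] F n,p,z 0.23596567809097735 0.4685360649330715 -0.1822730249385175 tau [ 0.02  0.01 -0.  ] 27.048575689419735 16.5833 O n,p,z 54.11562590503446 -123.08256064313721 55.69088890304994
far-end diff 3 1.85
325 ref [ 54  53  56  60  64  78 110 136 139 137 146 172 204 218 221 221 221 221
 221 220 216 194 159 139 135 132 116  85  65  77 102 120 111] 
 now [ 55  55  57  61  66  79 112 138 141 139 146 174 206 220 223 223 222 223
 222 222 218 197 161 140 137 133 117  85  67  77 103 121 113]
330 ref [ 79  71  62  59  60  68  89 117 143 155 152 148 151 161 176 192 205 214
 218 219 216 195 158 137 135 133 124 102  70  57  68  76  74] 
 now [ 81  71  64  60  61  70  90 119 145 157 153 149 152 163 178 194 207 216
 220 221 218 197 160 138 136 134 126 102  72  58  68  78  74]
```

Emit:
arm_command(jaw=[-1,-1,-1], xyz=[[0,0,-4],[0,0,-5],[0,0,-5]], yaw=[0,0,0])

```text
time_s: 16.88
tcp_pos: [582.5, 337.4, 140.6]
ee_rot: [[0.399, 0.917, -0.001], [0.917, -0.399, -0.0], [-0.001, -0.001, -1.0]]
contact_force: [0.5, 0.0, -1.2]
grip_width: 27.1
```

```bash
python3 st.py; python3 tray.py s14.png|head -1
```

```text
[582.53 337.43 140.64] F n,p,z -0.4819314687728225 -0.21305389649947432 -1.1875786409024864 tau [-0.03 -0.07  0.02] 27.124936831540303 16.8833 O n,p,z 54.67952242329224 -122.48244234161344 49.34372829318883
far-end diff 8 1.97
```

Emit:
arm_command(jaw=[-1,-1,-1], xyz=[[0,0,-2],[0,0,-3],[0,0,-3]], yaw=[0,0,0])

```text
time_s: 17.18
tcp_pos: [582.8, 337.6, 138.0]
ee_rot: [[0.399, 0.917, -0.0], [0.917, -0.399, -0.0], [-0.0, -0.0, -1.0]]
contact_force: [0.1, -0.3, -0.4]
grip_width: 27.0
```

```bash
python3 st.py; python3 tray.py s15.png|head -1
```

```text
[582.78 337.56 138.  ] F n,p,z -0.23505517217488192 0.2402169466237005 -0.447964706640827 tau [0.03 0.   0.06] 27.008067782764748 17.1833 O n,p,z 54.505230103346435 -122.70470006465611 46.69785837535977
far-end diff 48 7.61
```

Emit:
arm_command(jaw=[-1,-1,0.2,0.2,0.2,0.2,0.2,0.2], xyz=[[0,0,4],[0,0,4],[0,0,4],[0,0,7],[0,0,22],[0,0,55],[0,0,90],[0,0,100]], yaw=[0,0,0,0,0,0,0,0])

```text
time_s: 17.9
tcp_pos: [585.0, 338.6, 245.7]
ee_rot: [[0.399, 0.917, 0.008], [0.917, -0.399, 0.004], [0.006, 0.006, -1.0]]
contact_force: [1.0, 0.7, 1.6]
grip_width: 50.9
```

```bash
python3 st.py; python3 tray.py s16.png|head -1; python3 - <<'E'
from h import *
t=snap('top','t16.png')['frame'].astype(int);a=load('top0.png')['frame'].astype(int)
d=np.abs(t-a).max(2); print(d[170:222,165:245:4][::3])
m=((t.min(2)>150)&(d>30)).astype(np.uint8); m[:170]=0; m[225:]=0; m[:,:160]=0;m[:,240:]=0
print(m.sum(), np.argwhere(m).mean(0) if m.sum() else None)
E
```

```text
[584.97 338.63 245.7 ] F n,p,z -0.6356922922708198 -0.9936357710003948 1.5603285355518508 tau [-0.   -0.07  0.03] 50.88566725652226 17.9 O n,p,z 52.921330910812806 -124.55656365184579 154.4005667840484
far-end diff 117 33.02
[[  4   3   8  59  12   9  50  40  46 108  36  36 157 168 175 106  62  84
   12  10]
 [  3   3   6   8 219  35  59  37  36 143  40  35  67 176 182 185 204  10
   10   9]
 [  1   2   4   4   9  86 215  55  36  76  41  40  44 184 176 190  97   8
    8   9]
 [  2   4   5   8   4  12  11 108 109  44 177  38  42 127 177  83 133   8
    9   8]
 [  2   4   3   4   4   9   9  65 101 107  51  40  39  62 181  23 123   6
    9   9]
 [  1   3   8   4   5  12  70  11 176 101 126 121  87  35 206 124 119  13
    9   9]
 [  2   0   7   3   9  84  87  76  91  99 171 102 102 109  30 118 118 190
    8   9]
 [  2   2   3   3  11  92  82  71  80 103 104  65 140 106 103 117 117 164
    3  10]
 [  3   2  11  52 101  93  80  67  55 103 102 117  45 102 104 117 118 118
   80   4]
 [  3  18 202 164 104  86  78  68  52  73 103 103 109 108 101  95  21 117
  134   2]
 [ 82 187 181 185  90  95  77  58  45  54 104 102  55 111 101  50  10 118
  119   4]
 [172 176 174 174 174 102  72  64  46  56 102 102 110 121 101 158  96 118
   19  13]
 [171 172 174 170 161 154 150  52  48  87  66 100  99 107 141 172  87 120
   27  26]
 [180 182 182 171 161 150 138 122 115  78  41 104  96 113  67 169  90  88
   20  21]
 [175 171 172 164 150 140 123 111  98  94 101  74 130  94  39 160  83 134
   18  18]
 [173 175 166 159 139 134 106 127 123 104  99  86 129  89 112  91  78 148
   22  16]
 [166 161 157 139 138 143 135 126 117 108 101  95 158 163  74 128  83 142
  111  18]
 [171 169 165 156 154 147 143 133 125 111 109  78  35 157 153 106 145 135
  133  18]]
1909 [199.35044526 195.43373494]
```

Emit:
arm_command(jaw=[0.2,0.2,0.2,0.2,0.2,0.2,0.2,0.2], xyz=[[0,0,10],[-15,-25,10],[-35,-60,10],[-55,-95,10],[-75,-130,10],[-95,-165,10],[-115,-200,10],[-130,-235,10]], yaw=[0,0,0,0,0,0,0,0])

```text
time_s: 18.67
tcp_pos: [450.5, 101.4, 246.9]
ee_rot: [[0.398, 0.917, -0.003], [0.917, -0.398, -0.0], [-0.001, -0.002, -1.0]]
contact_force: [0.1, -0.9, 1.2]
grip_width: 51.5
```

```bash
python3 st.py; python3 tray.py s17.png|head -1; python3 - <<'E'
from h import *
np.set_printoptions(precision=1,suppress=True)
T=snap('top','t17.png');t=T['frame'].astype(int);a=load('top0.png')['frame'].astype(int)
d=np.abs(t-a).max(2); m=((d>25)).astype(np.uint8); m[:155]=0; m[225:]=0; m[:,:160]=0;m[:,235:]=0
C=np.array([583.6,203.3,110.])
for k in sorted(cv2.findContours(m,0,1)[0],key=cv2.contourArea)[-3:]:
    r=cv2.minAreaRect(k); X=onz(T,*r[0],69); print(cv2.contourArea(k),r,X,'n,p',(X-C)@n,(X-C)@p)
for i in range(165,222,3): print(i,t[i,165:240:3].mean(1).astype(int))
for u,v in[(55,325),(265,410),(20,395),(255,500)]:
    X=onz(T,u/4+165,v/4+95,85); print('trough corner n,p',(X-C)@n,(X-C)@p)
_,dd=leg('s17.png'); o=leg('s11.png')[1]; print('clip change since release',np.abs(dd.astype(int)-o)[160:202,300:332].max())
E
```

```text
[450.5  101.35 246.93] F n,p,z -0.4991669629062975 0.7756612670815106 1.1530210880187601 tau [-0.01 -0.02  0.01] 51.54394152447305 18.6667 O n,p,z 81.15205955376547 146.7067678242846 155.631673569881
far-end diff 6 3.76
0.0 ((183.0, 156.0), (0.0, 0.0), 0.0) [608.5 413.5  69. ] n,p 61.36600953919663 -202.614465535548
0.0 ((179.0, 155.0), (0.0, 0.0), 0.0) [611.  422.8  69. ] n,p 62.78433169427033 -212.08110179090005
496.0 ((201.61529541015625, 197.10118103027344), (42.4437370300293, 13.484981536865234), 22.833654403686523) [512.  368.5  69. ] n,p 131.79370743940873 -122.7291871319339
165 [ 39  42  39 173  74 195 192 193 189 191 196 196 191 192 191 188 192 190
 191 197 199 193 215  70 135]
168 [ 41  40  37 123 201 195 193 194 194 193 199 193 192 184 194 194 190 188
 187 192 191 194  90 138 136]
171 [ 38  38  40  35  28 140 201 192 189 197 195 193 192 193 191 192 190 187
 196 201 193 217  89 138 138]
174 [ 40  39  46  38  36  35  30  37 215 200 193 192 187 193 196 188 189 188
 193 193 197  88 143 135 138]
177 [ 37  37  37  37 137  40  41  34  30 131 212 195 195 194 192 190 188 196
 200 1
[... 1074 characters left out ...]
48 123 129 115  37]
210 [ 37  37  60  39  40  41  42  42  43  45  47  44  79 131 104 124 129 111
 125  48  41 128 129  33  40]
213 [ 42  43  44  41  43  44  45  48  49  45  46  51  51  44  34 138 127 121
 144  47  91 127 141  39  41]
216 [ 37  38  38  41  45  53  52  44  43  42  44  42  42  44  48  45  39 100
 133 115 128 126  53  45  44]
219 [ 37  39  37  40  49  44  40  39  43  42  41  42  40  41  41  40  42  39
  36  49 131 133  38  41  41]
trough corner n,p 109.00054470310967 -184.96509444186964
trough corner n,p 107.58182985155061 -56.5871735233957
trough corner n,p 152.4917881911276 -185.74664800263358
trough corner n,p 155.67020312816908 -40.87375358461761
clip change since release 78
```

The pipe lies in the trough, centred in both directions, and the tray has swung back. The clip region shows a change, so I'll check whether that is the clip or the arm.

```bash
python3 - <<'E'
from h import *
a=snap('scene','s18.png')['frame'].astype(int); o=load('s11.png')['frame'].astype(int); e=np.abs(a-o).max(2)
print('s18 vs s17',np.abs(a-load('s17.png')['frame'].astype(int))[160:202,300:332].max())
for v in range(160,202,1): print(v,*[f'{x:3d}' for x in e[v,296:334]])
t=snap('top','t18.png')['frame'].astype(int); f=np.abs(t-load('t11.png')['frame'].astype(int)).max(2); print('top clip diff'); 
for v in range(148,174): print(v,*[f'{x:3d}' for x in f[v,258:288]])
E
```

```text
s18 vs s17 31
160   2   1   1   0   8  37  81 104  89  57  26   7   1   0   0   0   1   1   1   0   1   1   0   1   1   1   1   0   0   0   1   1   1   1   1   0   1   1
161   1   1   1   1   5  22  46  59  52  36  16   3   1   2   0   1   1   1   2   0   0   1   1   1   1   1   1   1   1   1   0   1   1   1   2   1   0   1
162   1   2   2   1   1   7  15  19  17  11   5   0   1   1   1   1   1   1   1   1   1   1   1   1   1   0   0   1   1   1   1   1   0   1   2   1   1   0
163   1   1   1   1   0   1   1   2   2   1   0   1   2   1   1   1   1   1   0   1   1   1   1   1   1   1   0   1   1   0   1   1   1   1   1   2   1   1
164   1   2   1   1   1   0   2   1   1   0   0   1   1   2   1   1   1   1   1   1   1   1   2   1   1   1   1   1   1   1   1   1   1   1   1   1   1   0
165   1   1   1   1   1   2   0   1   0   1   2   0   1   1   1   1   1   1   2   1   0   1   2   2   1   1   1   1   1   1   1   0   1   1   1   1   1   1
166   1   1   1   1   1   2   1   1   1   1   1   1   2   1   1   1   1   0   0   0   1   1   2   0   1   2   1   2   1   2   2   1   2   1   2   1   
[... 8003 characters left out ...]
  26 123  28 152 177 180 180 165 124  85  76  69  39 120  93  31  65 118 167 169
169 144 152 179 177  76  61 123  85  68 124  46  67  57 158 172 176 179 181 181 174 154  94  34  92  52  17  24 112 163 173
170 132 146 179 113  67  66 109  79  60 103  32  20  32 170 179 161 141 165 180 183 188 183 138  24  14  25  15  80 166 179
171 130 145 179 117  72 102  54  55  93  86  68  35  30 128 175 173 161 171 175 179 177 181 156 101  34  16  23  85 154 169
172 122 147 176 150 103 144  91  58 127 139 152  61  26 131 179 178 173 174 174 173 171 176 155 110  22  22  30  41  73  85
173 108 139 167 175 165 169  92  64 139 175 160  56  33  80 168 173 170 168 168 167 166 173 157 116  31  22  48  37  53  82
```

The clip has not moved since release. The only scene change is at rows 160–162, where the gripper hangs in view, and in the top view the arm covers the pin. Tray and pipe are settled and the robot touches nothing, so I'm handing in.

```bash
python3 -c "
from h import *
print(order.job_done()); print(telemetry.state()['time_s'])"
```

```text
the job is handed in; nothing more can be done
None
the job is handed in; nothing more can be done
```

I've handed the job in after about 19 s of robot time: the larger clip is in the pivot pin and the pipe is in the trough. The hand-in reports no verdict, so I don't know how it was judged.

- **Clip:** I drew it from the rack, tilted it in the grip against the pin to about 29°, and pushed its straight leg through the hole until the push met a stop at about 20 N. Then I let go. The sprung leg's tip had gone back to its free spacing from the straight leg, which suggests it snapped round the shank. By camera the depth is within about 2–3 mm of fully home.
- **Pipe:** I laid it on the tray's near end and let go. The tray tipped, and the pipe rolled into the trough. The last top-view measurement put it within about 2 mm of the trough's centre both ways. The tray swung back to rest.
- **Clip after release:** in the scene view the clip did not change at all from letting go to just before hand-in. The arm covered it in the top view, so that comparison told me nothing.
- **Disagreements:** the two cameras gave different hole tilts, about 28° and 36°. After release the clip settled at roughly 33–36°, which is within the angle limit by my estimate. During the push the force readings were odd: they stayed low or slightly negative along the leg until the snap.
- **Not measured:** I did not read the sprung leg's angle directly. I planned no contact with the small clip, the tin and the pipe joint and saw no force that suggested any, but I did not re-measure where they are.

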